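Gauge the mill's adapter sleeves and sort them

ROBOT

A 6-joint arm with a two-finger parallel gripper is mounted at the origin on the work surface. World frame = base frame: x ahead of the robot, y to its left, z up, the work surface at z = 0. Lengths are in m, angles in rad, forces in N, time in s.
With the tool pointing down it reaches from about 0.375 to 0.9 m from the base axis. Payload 3.1 kg.
Tool frame: the origin (TCP) lies midway between the tips of the shut fingers; the grasp point (between the pads) lies 19 mm behind it; z points along the fingers, y is the line along which they close (so a half turn about z gives the same grasp; the last joint's range is limited). The gripper opens to 87 mm and grips with 3 to 60 N. Pads are 19 mm wide; open, the fingers measure 117 mm over their backs; the gripper's body (75 mm by 190 mm) begins 51 mm behind the grasp point.
Start: joints at [-1.427, 0.527, 1.433, -0, 1.181, -0.178], TCP at [0.198, -0.593, 0.223] pointing down, gripper open.
Joint ranges: [-3.08, 3.08], [-0.75, 2.2], [0.22, 2.44], [-1.43, 4.57], [0, 2.65], [-2.85, 2.85]. Speed limits (rad/s): [2.79, 2.79, 3.14, 3.14, 3.14, 3.14].

INTERFACE

Orientations are given as a unit quaternion [x, y, z, w].
In Python, from rig import robot gives the robot as it stands.
- The arm moves only by the shell command python3 -m jog 'ROWS' [FORCE]. ROWS is a JSON object of lists of equal length, an entry for each row: "dp": the shift along the tool's x, y, z in mm, a list of three; "delta_rot": the turn, a rotation vector about the tool's x, y, z in rad, a list of three; "gripper": the opening, from -1 (shut) to 1 (fully open). A call has 1 to 12 rows; each row is the pose to reach, as a shift and turn from the pose commanded when the call began, along the tool's axes at that moment; what a row does not reach only later rows make up. A row lasts 1/10 s, in which the tool goes at most 50 mm and 8.59 degrees, less where a joint would pass 70% of its speed; a pose out of reach is approached as far as the arm can. A call with a gripper value outside its range is refused whole. The fingers move at their own pace and stop on an object; FORCE is the grip in N (left out, the last holds). Time passes only in rows, so rows that repeat a pose let the fingers close. It gives the time, the measured TCP pose, the force, the opening and the grip force at its end, in the units of the state.
- robot.get_obs(): the state, without advancing time (a new reading comes with each control period).
- robot.camera(name): name is "side" or "top" or "wrist"; returns the picture (400x640x3 uint8, red, green, blue); there is no depth.
- robot.camera_model(name): a dict with "fx", "fy", "cx", "cy" (pixels), "k1" (the pictures are not rectified: a ray, as slopes to the right and down, at radius r is drawn at 1 + k1 r^2 times it, then the intrinsics apply), "xyz" and "orientation" of the camera in the world; the wrist camera has in their place "T_tool_cam" (4x4, takes a point from camera to tool coordinates, whose origin is the TCP and whose axes are the flange's). Camera axes: x right, y down, z forward; pixel columns grow to the right and rows downward; lengths in m; the calibration is good to about 2 mm. A picture is of the moment at which its call begins: read the wrist's pose just before it. camera_model takes no time and is no camera call.
- robot.hand_in(): hands the job in; it is judged then, once.
Trained networks look in the newest picture that a camera, given by its name, has taken for a name from the list of things; names that differ only in an ending like _2 or _b are one class to them, and where a whole thing is asked for, a point or a joint stands for the part that bears it (a point fixed in the world has none). Each returns a list of dicts, best first, with "score" (0 to 1); they miss things now and then, are a little off and sometimes report something else, mostly with a low value. They report only what shows in the picture. A call takes as long as a camera call. They do not tell look-alikes from the thing itself.
- robot.search_frame(name, camera): "rect" ([left, top, right, bottom] in pixels, round what is visible of it).
The state is a dict: "time": time; "q": joint angles; "joint_velocities": joint speeds; "joint_torque": joint torques, N m; "position": TCP position; "tool_rot": TCP orientation; "ft_force": force on the tool from outside, world axes, zero at the start; "moment": the same for the moment, N m; "grip_width": finger opening in m; "grip_force": force on a finger pad.
Only numpy, scipy, OpenCV 4.12 (cv2) and the standard library are available. Lean on these libraries where they do the work, as an engineer would, in place of code of your own. Each camera call takes 0.05 s, during which the arm holds its last target. There are 200 camera calls.

TASK

First swing the mill's control lever round to the white idle mark. Then, one at a time in the order white, blue, yellow, orange, green, black (whichever of them are there), slide each adapter sleeve onto the gauge pin and let go so that it rests by its own weight: if it goes fully down onto the plate put it in the green tray, if it hangs up part-way put it in the red tray. Once all are sorted, swing the lever round to the green ready mark, and leave the other things on the bench undisturbed.

Things in the scene. Friction and masses are not known exactly. Their poses are not given: they have to be found in the camera images.
- white_1: adapter sleeve, all white plastic: round tube standing on end, 42 mm outside diameter, 34 long, bore 21, about 55 g. Origin: centre of its underside, z up the bore. Exactly one of white_1 and white_2 is there (the other reads None); the number says nothing about fit. A faulty one looks the same outside but has a shoulder (8 mm hole) left in its bore at mid length.
- white_2: adapter sleeve, all white plastic: round tube standing on end, 42 mm outside diameter, 34 long, bore 21, about 55 g. Origin: centre of its underside, z up the bore. Exactly one of white_1 and white_2 is there (the other reads None); the number says nothing about fit. A faulty one looks the same outside but has a shoulder (8 mm hole) left in its bore at mid length.
- blue_1: adapter sleeve, all blue plastic: round tube standing on end, 42 mm outside diameter, 34 long, bore 21, about 55 g. Origin: centre of its underside, z up the bore. Exactly one of blue_1 and blue_2 is there (the other reads None); the number says nothing about fit. A faulty one looks the same outside but has a shoulder (8 mm hole) left in its bore at mid length.
- blue_2: adapter sleeve, all blue plastic: round tube standing on end, 42 mm outside diameter, 34 long, bore 21, about 55 g. Origin: centre of its underside, z up the bore. Exactly one of blue_1 and blue_2 is there (the other reads None); the number says nothing about fit. A faulty one looks the same outside but has a shoulder (8 mm hole) left in its bore at mid length.
- yellow: adapter sleeve, all yellow plastic: round tube standing on end, 42 mm outside diameter, 34 long, bore 21, about 55 g. Origin: centre of its underside, z up the bore. Two or three of yellow, orange, green and black are there (the others read None). A faulty one looks the same outside but has a shoulder (8 mm hole) left in its bore at mid length.
- orange: adapter sleeve, all orange plastic: round tube standing on end, 42 mm outside diameter, 34 long, bore 21, about 55 g. Origin: centre of its underside, z up the bore. Two or three of yellow, orange, green and black are there (the others read None). A faulty one looks the same outside but has a shoulder (8 mm hole) left in its bore at mid length.
- green: adapter sleeve, all green plastic: round tube standing on end, 42 mm outside diameter, 34 long, bore 21, about 55 g. Origin: centre of its underside, z up the bore. Two or three of yellow, orange, green and black are there (the others read None). A faulty one looks the same outside but has a shoulder (8 mm hole) left in its bore at mid length.
- black: adapter sleeve, all black plastic: round tube standing on end, 42 mm outside diameter, 34 long, bore 21, about 55 g. Origin: centre of its underside, z up the bore. Two or three of yellow, orange, green and black are there (the others read None). A faulty one looks the same outside but has a shoulder (8 mm hole) left in its bore at mid length.
- gauge_seat (a point): foot of the gauge pin, on top of the square steel plate (90 by 90 by 15 mm, fixed; this point is 15 mm above the bench). The dark steel pin stands upright here: 18 mm diameter, 30 mm tall, its top 6 mm tapering to a flat tip of 10 mm diameter.
- gauge_tip (a point): centre of the gauge pin's flat tip, 30 mm above the plate. A good sleeve drops until its underside is on the plate (its top then 4 mm above the pin's tip); a faulty one stops on the tip with its underside about 16 mm above the plate and stands there, perhaps a little tilted.
- tray_green_in (a point): green plastic tray, fixed, for the sleeves that fit; 120 (x) by 210 (y) mm outside, walls 5 mm thick, rim 27 mm above the bench. This point: centre of its inner floor (110 by 200 mm), 5 mm above the bench; x, y along its sides; yaw varies a little.
- tray_red_in (a point): red plastic tray, fixed, for the sleeves that do not fit; 120 (x) by 210 (y) mm outside, walls 5 mm thick, rim 27 mm above the bench. This point: centre of its inner floor (110 by 200 mm), 5 mm above the bench; x, y along its sides; yaw varies a little.
- pod_hinge (a point): the lever's pivot, on the deck of the grey control pod (fixed box 170 (x) by 210 (y) mm, deck 60 mm above the bench, where this point lies; the pod's centre is 50 mm from the pivot towards -x of this frame). Frame z is up, yaw is the pod's. The lever swings level about z. Three coloured marks radiate from it on the deck.
- lever_knob (a point): grip point of the black lever's upright round knob: knob 18 mm diameter, its axis 85 mm from the pivot, from 74 mm to its top 116 mm above the bench; this point is on its axis, 100 mm above the bench. The lever's arm below it is 12 mm wide, its top 74 mm above the bench.
- lever (a joint): lever angle in rad, 0 to 1.8 between its stops, growing anticlockwise seen from above. In the frame of pod_hinge the lever points from the pivot at the angle (pi - 0.9 + value) from that frame's x axis. White (idle) mark 0.2, yellow 0.9, green (ready) 1.6. Light friction (about 2 N at the knob) holds it where it is left.
- jar: amber glass jar with a white cap, 60 diameter by 55 mm, origin at the centre of its underside. Must be left alone.
- flask: white plastic bottle, blue cap, 64 diameter by 150 mm, origin at the centre of its underside. Must be left alone.
- weight: small steel weight, 32 diameter by 44 mm, origin at the centre of its underside. Must be left alone.
- beaker: clear glass cup, 66 diameter by 80 mm, origin at the centre of its underside. Must be left alone.
- brush: brush lying on the bench on the robot's side. Must be left alone.
- driver: red-handled screwdriver lying at the right, between the pod and the robot. Must be left alone.
Mind the look-alikes: they are no part of the job. What is shaped like the part that bears gauge_seat but pink is not meant. There is more than one size of the green; the one meant has the size given above.

How it is judged:
On the way, in this order (a step that is already met when the one before it is completed fails the run):
1. the lever stands at the white idle mark (value of joint lever between 0.11 and 0.29 rad), for 0.2 s.
2. the white sleeve, let go, rests on the gauge pin as far down as it will go (((z of white_1 in the frame of gauge_seat between -0.004 and 0.004 m and horizontal distance between white_1 and gauge_seat below 0.005 m and angle between white_1's own z axis and vertical below 0.12 rad and contact force between the fingers and white_1 below 0.2 N and linear speed of white_1 below 0.03 m/s) or (z of white_2 in the frame of gauge_seat between 0.011 and 0.021 m and horizontal distance between white_2 and gauge_seat below 0.009 m and angle between white_2's own z axis and vertical below 0.3 rad and contact force between the fingers and white_2 below 0.2 N and linear speed of white_2 below 0.03 m/s))), for 0.2 s.
3. the blue sleeve, let go, rests on the gauge pin as far down as it will go (((z of blue_1 in the frame of gauge_seat between 0.011 and 0.021 m and horizontal distance between blue_1 and gauge_seat below 0.009 m and angle between blue_1's own z axis and vertical below 0.3 rad and contact force between the fingers and blue_1 below 0.2 N and linear speed of blue_1 below 0.03 m/s) or (z of blue_2 in the frame of gauge_seat between -0.004 and 0.004 m and horizontal distance between blue_2 and gauge_seat below 0.005 m and angle between blue_2's own z axis and vertical below 0.12 rad and contact force between the fingers and blue_2 below 0.2 N and linear speed of blue_2 below 0.03 m/s))), for 0.2 s.
4. the yellow sleeve, let go, rests on the gauge pin as far down as it will go ((z of yellow in the frame of gauge_seat between -0.004 and 0.004 m and horizontal distance between yellow and gauge_seat below 0.005 m and angle between yellow's own z axis and vertical below 0.12 rad and contact force between the fingers and yellow below 0.2 N and linear speed of yellow below 0.03 m/s)), for 0.2 s.
5. the orange sleeve, let go, rests on the gauge pin as far down as it will go ((z of orange in the frame of gauge_seat between 0.011 and 0.021 m and horizontal distance between orange and gauge_seat below 0.009 m and angle between orange's own z axis and vertical below 0.3 rad and contact force between the fingers and orange below 0.2 N and linear speed of orange below 0.03 m/s)), for 0.2 s.
6. the green sleeve, let go, rests on the gauge pin as far down as it will go ((z of green in the frame of gauge_seat between 0.011 and 0.021 m and horizontal distance between green and gauge_seat below 0.009 m and angle between green's own z axis and vertical below 0.3 rad and contact force between the fingers and green below 0.2 N and linear speed of green below 0.03 m/s)), for 0.2 s.
7. the black sleeve, let go, rests on the gauge pin as far down as it will go ((z of black in the frame of gauge_seat between -0.004 and 0.004 m and horizontal distance between black and gauge_seat below 0.005 m and angle between black's own z axis and vertical below 0.12 rad and contact force between the fingers and black below 0.2 N and linear speed of black below 0.03 m/s)), for 0.2 s.
8. every sleeve lies in its tray (good: green, faulty: red) with the lever still at the white mark (all of step 1 and x of white_1 in the frame of tray_green_in between -0.055 and 0.055 m and y of white_1 in the frame of tray_green_in between -0.1 and 0.1 m and z of white_1 in the frame of tray_green_in between -0.005 and 0.025 m and linear speed of each of white_1, white_2, blue_1, blue_2, yellow, orange, green, black below 0.02 m/s and x of white_2 in the frame of tray_red_in between -0.055 and 0.055 m and y of white_2 in the frame of tray_red_in between -0.1 and 0.1 m and z of white_2 in the frame of tray_red_in between -0.005 and 0.025 m and x of blue_1 in the frame of tray_red_in between -0.055 and 0.055 m and y of blue_1 in the frame of tray_red_in between -0.1 and 0.1 m and z of blue_1 in the frame of tray_red_in between -0.005 and 0.025 m and x of blue_2 in the frame of tray_green_in between -0.055 and 0.055 m and y of blue_2 in the frame of tray_green_in between -0.1 and 0.1 m and z of blue_2 in the frame of tray_green_in between -0.005 and 0.025 m and x of yellow in the frame of tray_green_in between -0.055 and 0.055 m and y of yellow in the frame of tray_green_in between -0.1 and 0.1 m and z of yellow in the frame of tray_green_in between -0.005 and 0.025 m and x of orange in the frame of tray_red_in between -0.055 and 0.055 m and y of orange in the frame of tray_red_in between -0.1 and 0.1 m and z of orange in the frame of tray_red_in between -0.005 and 0.025 m and x of green in the frame of tray_red_in between -0.055 and 0.055 m and y of green in the frame of tray_red_in between -0.1 and 0.1 m and z of green in the frame of tray_red_in between -0.005 and 0.025 m and x of black in the frame of tray_green_in between -0.055 and 0.055 m and y of black in the frame of tray_green_in between -0.1 and 0.1 m and z of black in the frame of tray_green_in between -0.005 and 0.025 m), for 0.2 s.
At the end, for the whole second after the job is handed in: Every sleeve that went fully down the pin lies inside the green tray, every one that hung up lies inside the red tray, and the lever stands within 0.09 rad of the green mark (x of white_1 in the frame of tray_green_in between -0.055 and 0.055 m and y of white_1 in the frame of tray_green_in between -0.1 and 0.1 m and z of white_1 in the frame of tray_green_in between -0.005 and 0.025 m and x of white_2 in the frame of tray_red_in between -0.055 and 0.055 m and y of white_2 in the frame of tray_red_in between -0.1 and 0.1 m and z of white_2 in the frame of tray_red_in between -0.005 and 0.025 m and x of blue_1 in the frame of tray_red_in between -0.055 and 0.055 m and y of blue_1 in the frame of tray_red_in between -0.1 and 0.1 m and z of blue_1 in the frame of tray_red_in between -0.005 and 0.025 m and x of blue_2 in the frame of tray_green_in between -0.055 and 0.055 m and y of blue_2 in the frame of tray_green_in between -0.1 and 0.1 m and z of blue_2 in the frame of tray_green_in between -0.005 and 0.025 m and x of yellow in the frame of tray_green_in between -0.055 and 0.055 m and y of yellow in the frame of tray_green_in between -0.1 and 0.1 m and z of yellow in the frame of tray_green_in between -0.005 and 0.025 m and x of orange in the frame of tray_red_in between -0.055 and 0.055 m and y of orange in the frame of tray_red_in between -0.1 and 0.1 m and z of orange in the frame of tray_red_in between -0.005 and 0.025 m and x of green in the frame of tray_red_in between -0.055 and 0.055 m and y of green in the frame of tray_red_in between -0.1 and 0.1 m and z of green in the frame of tray_red_in between -0.005 and 0.025 m and x of black in the frame of tray_green_in between -0.055 and 0.055 m and y of black in the frame of tray_green_in between -0.1 and 0.1 m and z of black in the frame of tray_green_in between -0.005 and 0.025 m and value of joint lever between 1.51 and 1.69 rad and velocity of joint lever below 0.05 rad/s); the robot touches nothing.
It fails at once if the jar is knocked over or more than 3 cm away (distance of jar from where it was at the start of the episode above 0.03 m or angle between jar's own z axis and vertical above 0.6 rad).
It fails at once if the flask is knocked over or more than 3 cm away (distance of flask from where it was at the start of the episode above 0.03 m or angle between flask's own z axis and vertical above 0.6 rad).
It fails at once if the weight is knocked over or more than 3 cm away (distance of weight from where it was at the start of the episode above 0.03 m or angle between weight's own z axis and vertical above 0.6 rad).
It fails at once if the beaker is knocked over or more than 3 cm away (distance of beaker from where it was at the start of the episode above 0.03 m or angle between beaker's own z axis and vertical above 0.6 rad).
It fails at once if the brush or the screwdriver is moved more than 3 cm (distance of any of brush, driver from where it was at the start of the episode above 0.03 m).
Of white_1, white_2 only 1 to 1 are there at a start; the rules pass over those that are not, and their reading is None.
Of blue_1, blue_2 only 1 to 1 are there at a start; the rules pass over those that are not, and their reading is None.
Of yellow, orange, green, black only 2 to 3 are there at a start; the rules pass over those that are not, and their reading is None.
At some moment in a run one of white_1, white_2, blue_1, blue_2, yellow, orange, green, black may be knocked a few centimetres aside while the robot is not near it.
It also fails if it takes over 210 s, if anything falls off the work surface, if the arm or the gripper's body presses on something with over 40 N, if the wrist force passes 120 N, or if a joint passes its speed limit or range.

## Working session

There is one attempt and no reset: what is moved stays moved. The work goes in short steps, Python scripts to look and compute and a shell command to move; the robot and the scene stay as the last step left them, time stands still between calls to the robot, and variables do not carry over. Pictures are saved under pics/ and viewed, at most 14 in all, crops included, and the job is handed in when it is done.

```bash
ls; mkdir -p pics; python3 - <<'E'
from rig import robot
import cv2
for c in ("top","side"):
    im=robot.camera(c); cv2.imwrite(f"pics/{c}0.png",im[:,:,::-1])
    m=robot.camera_model(c); print(c,m)
print(robot.camera_model("wrist"))
o=robot.get_obs(); print(o['time'],o['position'],o['tool_rot'],o['grip_width'],o['q'])
E
```

```text
pics
top {'fx': 463.0761982402187, 'fy': 463.0761982402187, 'cx': 320.4042156697725, 'cy': 193.74720287452345, 'k1': -0.08619144785802914, 'xyz': array([0.3690474 , 0.05112106, 1.5195165 ]), 'orientation': array([-0.69956685,  0.71358719, -0.01911776,  0.03215682])}
side {'fx': 452.759243657954, 'fy': 452.759243657954, 'cx': 324.4894149020403, 'cy': 192.59979579663178, 'k1': -0.08052281511745225, 'xyz': array([0.25398131, 0.86621478, 0.81286532]), 'orientation': array([-0.11831568,  0.9019111 , -0.41217246,  0.05168773])}
{'fx': 282.11880432294043, 'fy': 282.11880432294043, 'cx': 317.4797694970697, 'cy': 202.72109601852418, 'k1': -0.01537823195068723, 'T_tool_cam': array([[-1.30848042e-05, -9.60289789e-01, -2.79004518e-01,
         7.65727428e-02],
       [ 9.99999627e-01,  2.28454936e-04, -8.33204218e-04,
        -6.63545256e-04],
       [ 8.63857462e-04, -2.79004425e-01,  9.60289428e-01,
        -1.62602043e-01],
       [ 0.00000000e+00,  0.00000000e+00,  0.00000000e+00,
         1.00000000e+00]])}
0.1 [ 0.19759304 -0.59224662  0.22166669] [ 9.87083556e-01  1.60203314e-01  8.58025080e-06 -9.75778863e-04] 0.08672019522480785 [-1.42750574e+00  5.28373935e-01  1.43378153e+00 -1.85916035e-05
  1.18138875e+00 -1.78495743e-01]
```

View pics/top0.png

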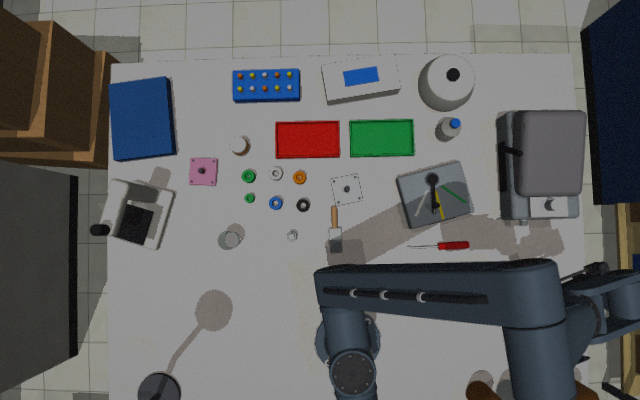

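View pics/side0.png

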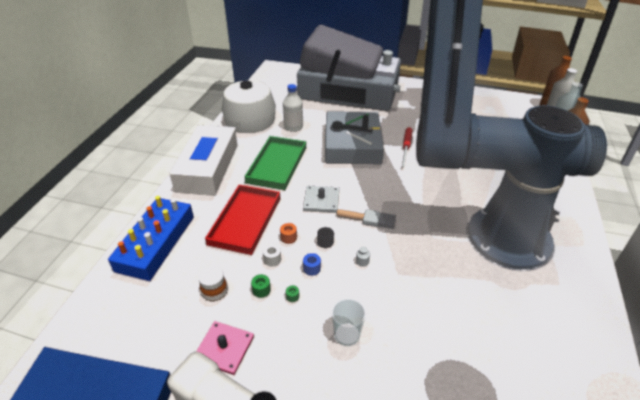

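The top view shows white (275,173), orange (300,177), green (249,177), blue (276,203), black (304,205), with a small look-alike green at (250,198). The gauge plate is at (346,189) (the pink one is a decoy), the red tray at (308,139), the green tray at (381,138), and the pod pivot at about (432,179). The side view agrees.

```bash
cat > h.py <<'E'
import numpy as np, cv2, json
from scipy.spatial.transform import Rotation as R
from rig import robot
def cam(name,o=None):
    m=robot.camera_model(name)
    if name=="wrist":
        o=o or robot.get_obs(); T=np.eye(4); T[:3,:3]=R.from_quat(o['tool_rot']).as_matrix(); T[:3,3]=o['position']
        T=T@np.array(m['T_tool_cam'])
    else:
        T=np.eye(4); T[:3,:3]=R.from_quat(m['orientation']).as_matrix(); T[:3,3]=m['xyz']
    K=np.array([[m['fx'],0,m['cx']],[0,m['fy'],m['cy']],[0,0,1]]); return K,np.array([m['k1'],0,0,0.]),T
def w(c,px,z):
    K,d,T=c; n=cv2.undistortPoints(np.array([[px]],float),K,d)[0,0]
    r=T[:3,:3]@[n[0],n[1],1]; return T[:3,3]+r*(z-T[2,3])/r[2]
def proj(c,P):
    K,d,T=c; Ti=np.linalg.inv(T); P=np.atleast_2d(P)@Ti[:3,:3].T+Ti[:3,3]
    return cv2.projectPoints(P,np.zeros(3),np.zeros(3),K,d)[0][:,0]
def snap(name,f=None):
    o=robot.get_obs(); im=robot.camera(name)
    if f: cv2.imwrite(f"pics/{f}.png",im[:,:,::-1])
    return im,cam(name,o)
def yaw(o): 
    x=R.from_quat(o['tool_rot']).apply([1,0,0]); return np.arctan2(x[1],x[0])
def go(x,y,z=None,o=None):
    "tool-axis shift in mm to world point"
    o=o or robot.get_obs(); p=np.array([x,y,o['position'][2] if z is None else z])
    return np.round(R.from_quat(o['tool_rot']).inv().apply(p-o['position'])*1000,1)
E
python3 - <<'E'
from h import *
im,c=snap("top")
zs=dict(white_1=.034,blue_1=.034,yellow=.034,orange=.034,green=.034,black=.034,gauge_seat=.015,tray_green_in=.02,tray_red_in=.02,pod_hinge=.06,lever_knob=.116,jar=.05,flask=.15,weight=.044,beaker=.08,brush=.01,driver=.02)
for n,z in zs.items():
    for d in robot.search_frame(n,"top")[:3]:
        r=d['rect']; print(n,round(d['score'],2),np.round(r),np.round(w(c,((r[0]+r[2])/2,(r[1]+r[3])/2),z)[:2],3))
E
echo '-- rotate to yaw 0'; python3 -m jog '{"dp":[[0,0,0],[0,0,0],[0,0,0],[0,0,0],[0,0,0]],"delta_rot":[[0,0,0.32],[0,0,0.32],[0,0,0.32],[0,0,0.32],[0,0,0.32]],"gripper":[0.4,0.4,0.4,0.4,0.4]}'
```

```text
white_1 0.64 [352. 120. 411. 156.] [ 0.656 -0.124]
white_1 0.47 [266. 167. 279. 178.] [0.548 0.231]
yellow 0.58 [331. 206. 342. 254.] [0.36  0.028]
orange 0.53 [295. 173. 305. 184.] [0.527 0.141]
green 0.63 [243. 167. 259. 182.] [0.544 0.302]
green 0.37 [246. 193. 255. 204.] [0.467 0.303]
black 0.5 [296. 198. 310. 211.] [0.444 0.134]
black 0.3 [436. 117. 461. 142.] [ 0.678 -0.344]
gauge_seat 0.83 [329. 174. 363. 207.] [ 0.488 -0.006]
gauge_seat 0.6 [188. 156. 216. 187.] [0.561 0.466]
tray_green_in 0.55 [353. 118. 415. 155.] [ 0.661 -0.135]
tray_red_in 0.85 [271. 117. 342. 161.] [0.66  0.121]
pod_hinge 0.56 [395. 165. 474. 228.] [ 0.46  -0.284]
lever_knob 0.56 [427. 172. 436. 212.] [ 0.469 -0.261]
lever_knob 0.53 [265. 166. 278. 179.] [0.539 0.224]
lever_knob 0.17 [298. 199. 308. 211.] [0.438 0.13 ]
jar 0.65 [228. 136. 249. 156.] [0.636 0.339]
jar 0.55 [330. 172. 362. 206.] [ 0.489 -0.004]
flask 0.59 [438. 115. 462. 141.] [ 0.66  -0.318]
weight 0.42 [287. 230. 296. 242.] [0.343 0.172]
weight 0.33 [329. 174. 364. 204.] [ 0.49  -0.007]
beaker 0.71 [216. 228. 238. 249.] [0.339 0.37 ]
brush 0.72 [329. 208. 341. 254.] [0.356 0.032]
driver 0.76 [413. 241. 468. 250.] [ 0.303 -0.307]
-- rotate to yaw 0
time: 1.5
position: [0.1977, -0.5928, 0.2225]
tool_rot: [1.0, 0.002, -0.0, -0.0]
ft_force: [-0.5, -0.8, -0.1]
grip_width: 0.0626
grip_force: 0.0
```

```bash
python3 -m jog '{"dp":[[262,-309,-40],[262,-309,-40],[262,-309,-40],[262,-309,-40],[262,-309,-40],[262,-309,-40],[262,-309,-40],[262,-309,-40],[262,-309,-40],[262,-309,-40],[262,-309,-40],[262,-309,-40]],"delta_rot":[[0,0,0],[0,0,0],[0,0,0],[0,0,0],[0,0,0],[0,0,0],[0,0,0],[0,0,0],[0,0,0],[0,0,0],[0,0,0],[0,0,0]],"gripper":[0.3,0.3,0.3,0.3,0.3,0.3,0.3,0.3,0.3,0.3,0.3,0.3]}' 20
python3 - <<'E'
from h import *
im,c=snap("wrist","w1")
np.set_printoptions(precision=4,suppress=True)
print(robot.get_obs()['position'],robot.search_frame("lever_knob","wrist"),robot.search_frame("pod_hinge","wrist"))
E
```

```text
time: 2.7
position: [0.4582, -0.2848, 0.2623]
tool_rot: [1.0, -0.0, -0.0, 0.0]
ft_force: [-0.6, -1.1, 0.2]
grip_width: 0.0566
grip_force: 0.0
[ 0.4581 -0.2848  0.2623] [{'rect': [298.8, 127.0, 325.9, 220.8], 'score': 0.79}, {'rect': [11.1, 234.5, 51.1, 258.1], 'score': 0.24}] [{'rect': [226.1, 90.4, 405.3, 244.4], 'score': 0.78}, {'rect': [101.4, 189.3, 133.6, 257.8], 'score': 0.3}]
```

View pics/w1.png

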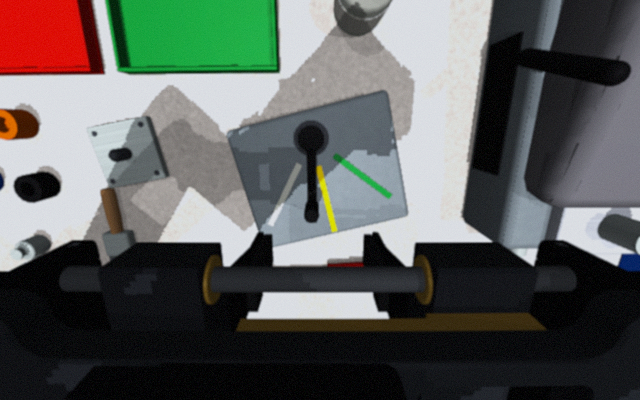

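The wrist view shows the pivot disc at (311,137) and the knob at about (312,212), between the white (297,167)-(270,228) and yellow (320,168)-(334,231) marks. The green mark runs (335,156)-(390,196).

```bash
python3 - <<'E'
from h import *
np.set_printoptions(precision=4,suppress=True)
im=cv2.imread("pics/w1.png"); c=cam("wrist")
L={}
for n,(a,b) in dict(white=((297,167),(270,228)),yellow=((320,168),(334,231)),green=((335,156),(390,196))).items():
    A,B=w(c,a,.06)[:2],w(c,b,.06)[:2]; v=(B-A)/np.linalg.norm(B-A); L[n]=(A,v); print(n,np.arctan2(v[1],v[0])%(2*np.pi),A,B)
M=sum(np.eye(2)-np.outer(v,v) for A,v in L.values()); b=sum((np.eye(2)-np.outer(v,v))@A for A,v in L.values())
H=np.linalg.solve(M,b); print("pivot",H)
g=cv2.cvtColor(im,cv2.COLOR_BGR2GRAY); m=((g<45)*255).astype(np.uint8)[110:225,290:330]
n,l,s,ce=cv2.connectedComponentsWithStats(m); k=1+s[1:,4].argmax(); print(s[k],ce[k])
for r in range(0,115,6):
    x=np.where(l[r]==k)[0]; print(r+110,(x.min()+290,x.max()+290) if len(x) else None,end=' ')
# pod corners
print("disc",w(c,(311,136),.07)); 
for th in np.arange(3.0,3.6,.1)-0:
    print(round(th,2),proj(c,[H[0]+.085*np.cos(th),H[1]+.085*np.sin(th),.116])[0],proj(c,[H[0]+.085*np.cos(th),H[1]+.085*np.sin(th),.074])[0])
E
```

```text
white 2.709113655432648 [ 0.4768 -0.2571] [ 0.392  -0.2179]
yellow 3.361041136720943 [ 0.4755 -0.287 ] [ 0.3876 -0.3066]
green 4.092550584077748 [ 0.491  -0.3062] [ 0.4378 -0.3808]
pivot [ 0.5142 -0.276 ]
[   5   13   31   99 1397] [20.5376 52.5233]
110 None 116 None 122 None 128 (np.int64(299), np.int64(320)) 134 (np.int64(296), np.int64(323)) 140 (np.int64(296), np.int64(324)) 146 (np.int64(299), np.int64(323)) 152 (np.int64(302), np.int64(319)) 158 (np.int64(307), np.int64(315)) 164 (np.int64(307), np.int64(315)) 170 (np.int64(307), np.int64(315)) 176 (np.int64(307), np.int64(315)) 182 (np.int64(308), np.int64(315)) 188 (np.int64(308), np.int64(315)) 194 (np.int64(308), np.int64(315)) 200 (np.int64(308), np.int64(315)) 206 (np.int64(306), np.int64(317)) 212 (np.int64(305), np.int64(317)) 218 (np.int64(306), np.int64(316)) 224 None disc [ 0.5166 -0.2758  0.07  ]
3.0 [300.4215 214.9011] [302.3407 204.5107]
3.1 [307.7517 215.5388] [308.8634 205.0837]
3.2 [315.1017 215.4804] [315.4048 205.0307]
3.3 [322.4136 214.7262] [321.9118 204.3518]
3.4 [329.6297 213.2803] [328.3314 203.0513]
3.5 [336.6923 211.1511] [334.6111 201.1371]
3.6 [343.5439 208.351 ] [340.6983 198.6214]
```

```bash
python3 -m jog '{"dp":[[-28,-8,90],[-28,-8,130],[-28,-8,179],[-28,-8,179],[-28,-8,179],[-28,-8,179],[-28,-8,179],[-28,-8,179],[-28,-8,179],[-28,-8,179]],"delta_rot":[[0,0,0],[0,0,0],[0,0,0],[0,0,0],[0,0,0],[0,0,0],[0,0,0],[0,0,0],[0,0,0],[0,0,0]],"gripper":[0.3,0.3,0.3,0.3,0.3,-1,-1,-1,-1,-1]}' 15
python3 -m jog '{"dp":[[0.2,-5,0],[0.5,-9.6,0],[1.2,-15,0],[2.1,-19.7,0],[3.4,-25,0],[4.9,-29.5,0],[6.6,-34,0],[8.5,-38.1,0],[8.5,-38.1,0],[8.5,-38.1,0],[8.5,-38.1,0],[8.5,-38.1,0]],"delta_rot":[[0,0,0],[0,0,0],[0,0,0],[0,0,0],[0,0,0],[0,0,0],[0,0,0],[0,0,0],[0,0,0],[0,0,0],[0,0,0],[0,0,0]],"gripper":[-1,-1,-1,-1,-1,-1,-1,-1,-1,-1,-1,-1]}'
python3 -m jog '{"dp":[[0,0,0],[0,0,0],[0,0,0],[0,0,-50],[0,0,-100],[0,0,-150],[0,0,-180],[0,0,-180]],"delta_rot":[[0,0,0],[0,0,0],[0,0,0],[0,0,0],[0,0,0],[0,0,0],[0,0,0],[0,0,0]],"gripper":[0.3,0.3,0.3,0.3,0.3,0.3,0.3,0.3]}'
python3 - <<'E'
from h import *
im,c=snap("wrist","w2")
np.set_printoptions(precision=4,suppress=True)
for d in robot.search_frame("lever_knob","wrist"): print(d)
for th in (2.6,2.69,2.78): print(proj(c,[.515+.085*np.cos(th),-.276+.085*np.sin(th),.116]),proj(c,[.515,-.276,.07]))
E
```

```text
time: 3.85
position: [0.4317, -0.2758, 0.0846]
tool_rot: [1.0, 0.001, 0.001, 0.001]
ft_force: [-1.1, 0.1, -0.4]
grip_width: 0.0245
grip_force: 0.0
time: 5.05
position: [0.4401, -0.2367, 0.0838]
tool_rot: [1.0, 0.001, 0.0, -0.0]
ft_force: [-0.9, 0.1, 6.3]
grip_width: 0.0175
grip_force: 15.0
time: 5.85
position: [0.4418, -0.2388, 0.2679]
tool_rot: [1.0, 0.001, 0.004, 0.003]
ft_force: [0.2, -0.2, 0.1]
grip_width: 0.0562
grip_force: 0.0
{'rect': [305.4, 113.3, 360.4, 200.2], 'score': 0.57}
[[311.6917 190.7663]] [[347.4981 124.8309]]
[[317.5472 193.8557]] [[347.4981 124.8309]]
[[323.6304 196.4065]] [[347.4981 124.8309]]
```

View pics/w2.png

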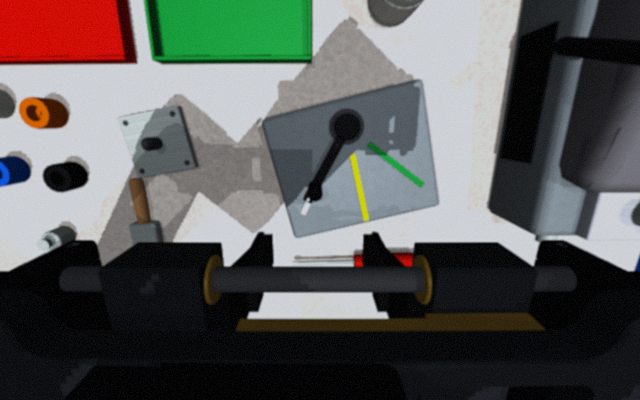

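The lever covers the white mark: the knob is at (316,190), and the end of the mark shows at (305,207). Next I look over the sleeves.

```bash
python3 -m jog '{"dp":[[38,-319,-40],[38,-319,-40],[38,-319,-40],[38,-319,-40],[38,-319,-40],[38,-319,-40],[38,-319,-40],[38,-319,-40],[38,-319,-40],[38,-319,-40]],"delta_rot":[[0,0,0],[0,0,0],[0,0,0],[0,0,0],[0,0,0],[0,0,0],[0,0,0],[0,0,0],[0,0,0],[0,0,0]],"gripper":[0.3,0.3,0.3,0.3,0.3,0.3,0.3,0.3,0.3,0.3]}'
python3 - <<'E'
from h import *
im,c=snap("wrist","w3")
np.set_printoptions(precision=4,suppress=True)
print(robot.get_obs()['position'],yaw(robot.get_obs()))
zs=dict(white_1=.017,blue_1=.017,orange=.017,green=.017,black=.017,gauge_seat=.015,tray_green_in=.02,tray_red_in=.02)
for n,z in zs.items():
    for d in robot.search_frame(n,"wrist")[:3]:
        r=d['rect']; print(n,round(d['score'],2),np.round(r),np.round(w(c,((r[0]+r[2])/2,(r[1]+r[3])/2),z)[:2],3))
E
```

```text
time: 6.95
position: [0.4762, 0.0808, 0.3021]
tool_rot: [1.0, 0.0, -0.002, 0.0]
ft_force: [0.3, -0.2, 0.2]
grip_width: 0.0565
grip_force: 0.0
[0.4764 0.0806 0.3024] 7.640151104865014e-05
white_1 0.72 [208. 110. 242. 139.] [0.546 0.223]
blue_1 0.77 [213. 171. 246. 200.] [0.45  0.225]
orange 0.63 [262. 121. 290. 149.] [0.53  0.146]
orange 0.57 [212.   0. 370.  91.] [0.655 0.12 ]
green 0.94 [167. 166. 184. 183.] [0.469 0.31 ]
green 0.82 [149. 111. 186. 144.] [0.542 0.313]
green 0.2 [211.   0. 367.  89.] [0.656 0.122]
gauge_seat 0.91 [344. 125. 406. 192.] [ 0.493 -0.009]
gauge_seat 0.68 [ 31.  84. 110. 146.] [0.561 0.463]
gauge_seat 0.24 [105.  31. 159.  83.] [0.641 0.352]
tray_green_in 0.95 [386.   0. 550.  90.] [ 0.656 -0.132]
tray_red_in 0.28 [270. 175. 299. 208.] [0.441 0.135]
```

View pics/w3.png

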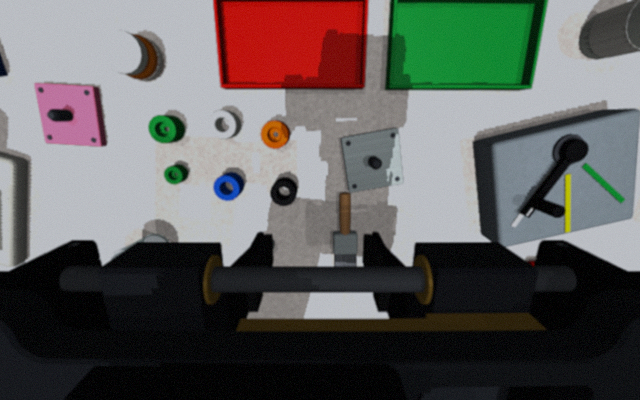

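The view shows the five sleeves, with the gauge plate at (373,160). The detections match the picture, and the small green at (175,174) is the look-alike. I'll measure the pin and pick up white.

```bash
python3 - <<'E'
from h import *
np.set_printoptions(precision=4,suppress=True)
im=cv2.imread("pics/w3.png"); c=cam("wrist")
m=(im.max(2)<60).astype(np.uint8)
def comp(x0,y0,x1,y1):
    n,l,s,ce=cv2.connectedComponentsWithStats(m[y0:y1,x0:x1]); k=1+s[1:,4].argmax(); return s[k]+[x0,y0,0,0,0],ce[k]+[x0,y0]
s,ce=comp(350,140,400,182); print(s,ce,w(c,ce,.030))
for P in ([.493,-.009,.015],[.493,-.009,.045]): print(proj(c,P))
# plate min-area rect
g=im.astype(int); sub=cv2.cvtColor(im,cv2.COLOR_BGR2HSV)[115:200,335:415]
E
python3 -m jog '{"dp":[[70,-142,0],[70,-142,0],[70,-142,0],[70,-142,60],[70,-142,120],[70,-142,170],[70,-142,220],[70,-142,220],[70,-142,220]],"delta_rot":[[0,0,0],[0,0,0],[0,0,0],[0,0,0],[0,0,0],[0,0,0],[0,0,0],[0,0,0],[0,0,0]],"gripper":[0.3,0.3,0.3,0.3,0.3,0.3,0.3,0.3,0.3]}'
```

```text
[368 156  14  13 135] [374.163  162.1852] [ 0.492  -0.0053  0.03  ]
[[374.7409 160.2177]]
[[378.631  162.9167]]
time: 8.3
position: [0.5439, 0.2232, 0.0798]
tool_rot: [1.0, 0.001, -0.004, 0.001]
ft_force: [-0.4, -0.7, -0.0]
grip_width: 0.0569
grip_force: 0.0
```

```bash
python3 -m jog '{"dp":[[2,0,35],[2,0,71],[2,0,71],[2,0,71],[2,0,71],[2,0,71],[2,0,71],[2,0,71]],"delta_rot":[[0,0,0],[0,0,0],[0,0,0],[0,0,0],[0,0,0],[0,0,0],[0,0,0],[0,0,0]],"gripper":[0.3,0.3,0.3,0.3,-0.6,-0.6,-0.6,-0.6]}' 15
python3 -m jog '{"dp":[[0,0,-40],[0,0,-80],[0,0,-120],[0,0,-120]],"delta_rot":[[0,0,0],[0,0,0],[0,0,0],[0,0,0]],"gripper":[-0.6,-0.6,-0.6,-0.6]}'
python3 - <<'E'
from h import *
im,c=snap("wrist","w4"); o=robot.get_obs(); print(o['position'],go(.492,-.006))
E
```

```text
time: 9.1
position: [0.5501, 0.2241, 0.0146]
tool_rot: [1.0, 0.001, 0.002, -0.0]
ft_force: [-0.6, -0.9, 7.1]
grip_width: 0.042
grip_force: 15.0
time: 9.5
position: [0.5529, 0.2249, 0.1388]
tool_rot: [1.0, 0.001, 0.006, -0.001]
ft_force: [1.9, 0.5, -0.3]
grip_width: 0.0417
grip_force: 15.0
[0.55094376 0.22440622 0.13611993] [-59.4 230.3  -0.8]
```

View pics/w4.png

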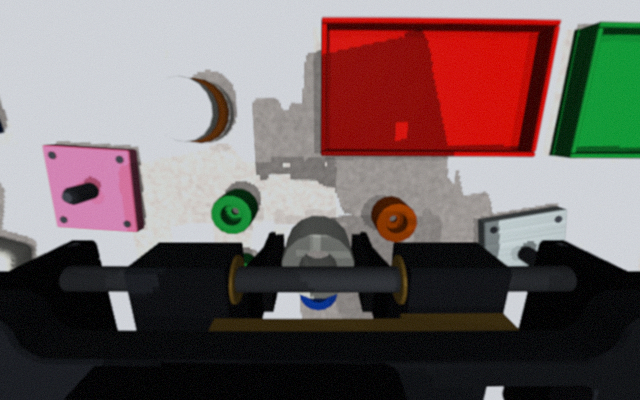

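White is held centred at (318,250), and the pink decoy, orange and green are undisturbed. I'll approach the gauge from the robot's side so the pin stays in view.

```bash
python3 - <<'E'
from h import *
np.set_printoptions(precision=1,suppress=True)
c=cam("wrist"); p=robot.get_obs()['position']
for dx in (-.006,-.004,-.002,0,.002): print(dx,proj(c,[p+[dx+.021,0,.0194],p+[dx+.0105,0,.0194],p+[dx,.021,.0194]]).tolist())
E
python3 -m jog '{"dp":[[-131,230,0],[-131,230,0],[-131,230,0],[-131,230,0],[-131,230,0],[-131,230,0],[-131,230,0],[-131,230,0],[-131,230,0],[-131,230,0]],"delta_rot":[[0,0,0],[0,0,0],[0,0,0],[0,0,0],[0,0,0],[0,0,0],[0,0,0],[0,0,0],[0,0,0],[0,0,0]],"gripper":[-0.6,-0.6,-0.6,-0.6,-0.6,-0.6,-0.6,-0.6,-0.6,-0.6]}'
python3 - <<'E'
from h import *
np.set_printoptions(precision=4,suppress=True)
im,c=snap("wrist","w5")
print(robot.get_obs()['position'])
for d in robot.search_frame("gauge_seat","wrist")[:2]:
    r=d['rect']; print(d['score'],r,w(c,((r[0]+r[2])/2,(r[1]+r[3])/2),.015))
print("expect tip/base",proj(c,[.492,-.006,.045]),proj(c,[.492,-.006,.015]))
E
```

```text
-0.006 [[318.76963298549634, 236.93001508303126], [318.71015333031266, 254.3811039344442], [281.77648811675766, 271.0629900972304]]
-0.004 [[318.7811984144886, 233.53109670446418], [318.7213245427835, 251.10723241949717], [281.65888046873323, 267.9095993007388]]
-0.002 [[318.7928408067488, 230.10769113281785], [318.73256958284327, 247.80999039493196], [281.54059209129116, 264.73392961410985]]
0 [[318.804560770517, 226.65957994611668], [318.7438890400861, 244.48916904572286], [281.4216186237974, 261.53578222265816]]
0.002 [[318.8163589173825, 223.1865428931653], [318.755283507778, 241.14455772979463], [281.30195570102495, 258.3149565175681]]
time: 10.55
position: [0.4186, -0.0055, 0.1324]
tool_rot: [1.0, 0.002, 0.0, -0.0]
ft_force: [-0.4, 0.8, -0.3]
grip_width: 0.0417
grip_force: 15.0
[ 0.4186 -0.0055  0.1324]
0.59 [262.4, 70.4, 373.7, 178.8] [ 0.4915 -0.0049  0.015 ]
expect tip/base [[319.4113 124.3999]] [[319.2442 124.0137]]
```

View pics/w5.png

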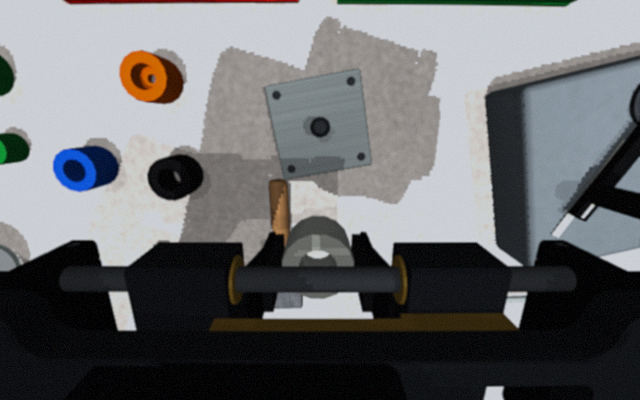

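The pin is at (320,126), within 1.5 px of where I expected it. Next I check the offset of the sleeve in the grip.

```bash
python3 - <<'E'
from h import *
np.set_printoptions(precision=1,suppress=True)
c=cam("wrist"); p=robot.get_obs()['position']
im=cv2.imread("pics/w5.png"); print(im[205:275,314:324].mean((1,2)))
for dx in (-.006,-.003,0): print(dx,proj(c,[p+[dx+.021,0,-.0146],p+[dx+.021,0,.0194],p+[dx+.0105,0,.0194],p+[dx-.0105,0,.0194]])[:,1])
print(go(.4905,-.0065))
E
```

```text
[203.7 203.1 202.  199.  194.1 189.6 186.5 186.4 183.6 177.3 153.4 109.7
  72.6  66.7  66.8  69.1  67.7  69.   68.5  69.3  69.4  68.6  68.8  67.5
  69.6  69.4  69.   68.1  71.9  87.2 109.3 119.3 122.1 122.2 121.5 121.3
 120.6 120.7 119.1 119.8 121.1 120.8 129.1 132.7 138.1 161.6 192.1 204.1
 206.  206.9 206.4 204.5 184.  131.9  77.4  62.3  62.3  64.3  64.3  63.7
  59.3  40.   25.2  25.5  27.7  30.8  33.9  36.6  39.8  40.2]
-0.006 [216.9 237.3 254.6 287.5]
-0.003 [212.6 232.2 249.7 283. ]
0 [208.3 227.  244.8 278.4]
[72.   1.2  0. ]
```

```bash
python3 -m jog '{"dp":[[40,1,0],[76,1,0],[76,1,0],[76,1,0],[76,1,0],[76,1,40],[76,1,60],[76,1,72],[76,1,82],[76,1,82],[76,1,82]],"delta_rot":[[0,0,0],[0,0,0],[0,0,0],[0,0,0],[0,0,0],[0,0,0],[0,0,0],[0,0,0],[0,0,0],[0,0,0],[0,0,0]],"gripper":[-0.6,-0.6,-0.6,-0.6,-0.6,-0.6,-0.6,-0.6,-0.6,-0.6,-0.6]}'
```

```text
time: 11.75
position: [0.4944, -0.0073, 0.051]
tool_rot: [1.0, 0.001, 0.0, 0.0]
ft_force: [0.9, -0.4, -0.2]
grip_width: 0.0419
grip_force: 15.0
```

```bash
python3 -m jog '{"dp":[[0,0,0],[0,0,0],[0,0,0],[0,0,0],[0,0,-40],[0,0,-80],[-40,0,-85],[-75,0,-85],[-75,0,-85],[-75,0,-85]],"delta_rot":[[0,0,0],[0,0,0],[0,0,0],[0,0,0],[0,0,0],[0,0,0],[0,0,0],[0,0,0],[0,0,0],[0,0,0]],"gripper":[0.3,0.3,0.3,0.3,0.3,0.3,0.3,0.3,0.3,0.3]}'
python3 - <<'E'
from h import *
np.set_printoptions(precision=3,suppress=True)
a,c=snap("wrist","w6"); o=robot.get_obs(); b,s=snap("side","s6")
print(o['position'])
for zz in (.015,.031): print(zz, proj(s,[.4905,-.0065,zz+.017]), proj(c,[[.4905,-.0065,zz+.034]]), [np.linalg.norm(np.diff(proj(c,[[.4905,-.0065-.021,zz+.034],[.4905,-.0065+.021,zz+.034]]),axis=0))])
cv2.imwrite("pics/v6.png",np.hstack([cv2.resize(a[60:220,220:420],(400,320)),cv2.resize(b[160:240,270:370],(400,320))])[:,:,::-1])
E
```

```text
time: 12.75
position: [0.419, -0.0074, 0.1359]
tool_rot: [1.0, 0.001, 0.001, 0.0]
ft_force: [0.6, -0.7, 0.4]
grip_width: 0.0569
grip_force: 0.0
[ 0.42  -0.008  0.136]
0.015 [[321.25  191.825]] [[317.461 126.805]] [np.float64(49.089690658230055)]
0.031 [[321.247 187.195]] [[317.441 127.194]] [np.float64(52.431815228325306)]
```

View pics/v6.png

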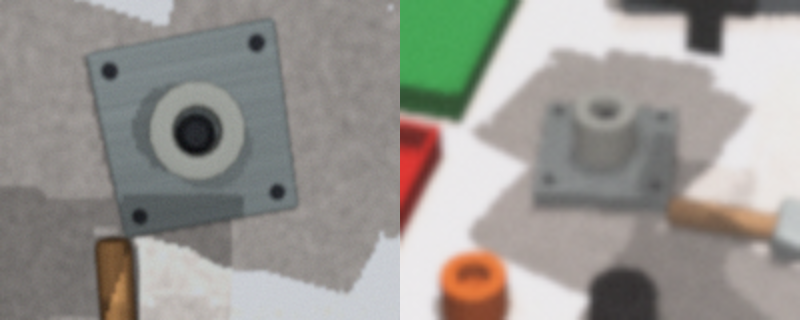

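White sits fully down: its rim is 47 px across (49 expected when seated, 52 hung up), and the side view shows it on the plate. It goes in the green tray.

```bash
python3 -m jog '{"dp":[[40,-1,0],[72,-1,0],[72,-1,0],[72,-1,0],[72,-1,50],[72,-1,90],[72,-1,107],[72,-1,107],[72,-1,107]],"delta_rot":[[0,0,0],[0,0,0],[0,0,0],[0,0,0],[0,0,0],[0,0,0],[0,0,0],[0,0,0],[0,0,0]],"gripper":[0.3,0.3,0.3,0.3,0.3,0.3,0.3,0.3,0.3]}'
python3 -m jog '{"dp":[[0,0,0],[0,0,0],[0,0,0],[0,0,0],[0,0,-50],[0,0,-100],[0,0,-100],[0,0,-100]],"delta_rot":[[0,0,0],[0,0,0],[0,0,0],[0,0,0],[0,0,0],[0,0,0],[0,0,0],[0,0,0]],"gripper":[-0.6,-0.6,-0.6,-0.6,-0.6,-0.6,-0.6,-0.6]}'
python3 -m jog '{"dp":[[148,73,0],[148,73,0],[148,73,0],[148,73,0],[148,73,0],[148,73,50],[148,73,90],[148,73,104],[148,73,104],[148,73,104]],"delta_rot":[[0,0,0],[0,0,0],[0,0,0],[0,0,0],[0,0,0],[0,0,0],[0,0,0],[0,0,0],[0,0,0],[0,0,0]],"gripper":[-0.6,-0.6,-0.6,-0.6,-0.6,-0.6,-0.6,-0.6,-0.6,-0.6]}'
```

```text
time: 13.75
position: [0.4904, -0.0061, 0.0285]
tool_rot: [1.0, 0.001, -0.001, -0.0]
ft_force: [0.5, -0.1, -0.9]
grip_width: 0.0568
grip_force: 0.0
time: 14.55
position: [0.4917, -0.0063, 0.1298]
tool_rot: [1.0, 0.001, 0.002, 0.0]
ft_force: [-0.3, 0.2, -1.9]
grip_width: 0.0416
grip_force: 15.0
time: 15.55
position: [0.6391, -0.0786, 0.025]
tool_rot: [1.0, 0.001, 0.0, -0.0]
ft_force: [-0.1, 0.2, -0.5]
grip_width: 0.0415
grip_force: 15.0
```

```bash
python3 -m jog '{"dp":[[0,0,0],[0,0,0],[0,0,0],[0,0,-50],[0,0,-100],[-50,-60,-150],[-100,-120,-200],[-150,-180,-200],[-199,-240,-200],[-199,-240,-200],[-199,-240,-200],[-199,-240,-200]],"delta_rot":[[0,0,0],[0,0,0],[0,0,0],[0,0,0],[0,0,0],[0,0,0],[0,0,0],[0,0,0],[0,0,0],[0,0,0],[0,0,0],[0,0,0]],"gripper":[0.2,0.2,0.2,0.2,0.2,0.3,0.3,0.3,0.3,0.3,0.3,0.3]}'
cat > look.py <<'E'
import sys
from h import *
np.set_printoptions(precision=4,suppress=True)
im,c=snap("wrist",sys.argv[1]); o=robot.get_obs(); print(o['position'],yaw(o))
for n in sys.argv[2:]:
    for d in robot.search_frame(n,"wrist")[:2]:
        r=d['rect']; p=w(c,((r[0]+r[2])/2,(r[1]+r[3])/2),.017 if n!='tray_red_in' else .02)[:2]; print(n,round(d['score'],2),np.round(r),p,'size',w(c,(r[2],(r[1]+r[3])/2),.034)[1]-w(c,(r[0],(r[1]+r[3])/2),.034)[1],'go',go(*p,.014,o))
E
python3 look.py w7 blue_1 green orange black; python3 - <<'E'
from h import *
b,s=snap("top")
h=cv2.cvtColor(b,cv2.COLOR_RGB2HSV)
for n,lo,hi in (("green",45,80),("red",0,6)):
    m=((h[...,0]>=lo)&(h[...,0]<=hi)&(h[...,1]>150)).astype(np.uint8); k,l,st,ce=cv2.connectedComponentsWithStats(m); i=1+st[1:,4].argmax()
    r=cv2.minAreaRect(np.argwhere(l==i)[:,::-1].astype(np.float32)); print(n,r,w(s,r[0],.022))
E
```

```text
time: 16.75
position: [0.4371, 0.1626, 0.2258]
tool_rot: [1.0, 0.002, 0.0, -0.0]
ft_force: [0.1, -0.5, 1.1]
grip_width: 0.0568
grip_force: 0.0
[0.434  0.165  0.2261] 0.004994463544325368
blue_1 0.86 [253. 151. 290. 191.] [0.4489 0.2251] size -0.04608725609694331 go [ 15.7 -59.4 212.3]
green 0.9 [193. 145. 217. 170.] [0.4668 0.3119] size -0.03026947626146398 go [  34.1 -146.2  212.5]
green 0.71 [175.  78. 220. 117.] [0.5409 0.3133] size -0.05264853409535997 go [ 108.1 -147.2  212.3]
orange 0.76 [316.  84. 350. 124.] [0.5333 0.1448] size -0.04104681680999683 go [ 99.8  21.2 211.8]
black 0.69 [320. 157. 354. 195.] [0.4427 0.1377] size -0.04380105748044845 go [  9.1  27.9 212. ]
green ((381.39599609375, 137.65147399902344), (36.121952056884766, 63.49032974243164), 88.45184326171875) [ 0.65805432 -0.12539963  0.022     ]
red ((306.8955993652344, 139.1979217529297), (36.46964645385742, 63.811012268066406), 88.75463104248047) [0.65823292 0.11854606 0.022     ]
```

```bash
python3 -m jog '{"dp":[[15,-60,0],[15,-60,30],[15,-60,80],[15,-60,130],[15,-60,180],[15,-60,209],[15,-60,209],[15,-60,209],[15,-60,209]],"delta_rot":[[0,0,0],[0,0,0],[0,0,0],[0,0,0],[0,0,0],[0,0,0],[0,0,0],[0,0,0],[0,0,0]],"gripper":[0.3,0.3,0.3,0.3,0.3,0.3,0.3,0.3,0.3]}'
python3 -m jog '{"dp":[[0,0,0],[0,0,0],[0,0,0],[0,0,0],[0,0,-50],[0,0,-100],[0,0,-120],[0,0,-120],[0,0,-120]],"delta_rot":[[0,0,0],[0,0,0],[0,0,0],[0,0,0],[0,0,0],[0,0,0],[0,0,0],[0,0,0],[0,0,0]],"gripper":[-0.6,-0.6,-0.6,-0.6,-0.6,-0.6,-0.6,-0.6,-0.6]}'
python3 - <<'E'
from h import *
np.set_printoptions(precision=1,suppress=True)
im,c=snap("wrist","w8"); o=robot.get_obs(); p=o['position']; print(p, go(.491,-.0065))
hs=cv2.cvtColor(im,cv2.COLOR_RGB2HSV); m=(hs[...,0]>100)&(hs[...,0]<130)&(hs[...,1]>120)
col=np.where(m[:,314:324].mean(1)>.5)[0]; print(col, im[205:290,314:324].mean(1)[:,2].astype(int))
for dx in (-.006,-.003,0,.003): print(dx,proj(c,[p+[dx+.021,0,-.016],p+[dx+.021,0,.018],p+[dx+.0105,0,.018],p+[dx-.0105,0,.018]])[:,1])
E
```

```text
time: 17.95
position: [0.4566, 0.2206, 0.0169]
tool_rot: [1.0, 0.0, 0.002, -0.0]
ft_force: [0.7, 0.3, 0.0]
grip_width: 0.0566
grip_force: 0.0
time: 18.85
position: [0.4543, 0.2206, 0.1357]
tool_rot: [1.0, 0.001, 0.0, 0.0]
ft_force: [-0.3, -0.0, -0.3]
grip_width: 0.0418
grip_force: 15.0
[0.5 0.2 0.1] [ 36.9 227.    0. ]
[218 219 220 221 222 223 224 225 226 227 228 229 230 231 232 233 234 235
 236 237 238 239 240 241 242 243 244 245 246 247 248 249 250 251 260 261
 262 263 264 265 266 292 293 294 295 296 297] [102  99  91  85  85  86  86  87  86  85  85  82  73  60  57  56  56  56
  55  58  56  57  57  58  56  57  57  57  56  55  66  87 103 106 105 104
 102 103 103 102 101 102 105 112 115 114 112 116 116 118 118 118 118 106
  80  59  50  52  53  54  49  35  25  24  28  30  33  36  38  40  41  43
  44  45  47  48  47  50  49  49  51  47  47  43  42]
-0.006 [216.7 236.7 253.8 286.3]
-0.003 [212.5 231.7 249.  281.8]
0 [208.2 226.6 244.1 277.2]
0.003 [203.9 221.5 239.2 272.7]
```

```bash
python3 -m jog '{"dp":[[42,227,0],[42,227,0],[42,227,0],[42,227,0],[42,227,0],[42,227,0],[42,227,0],[42,227,0],[42,227,0]],"delta_rot":[[0,0,0],[0,0,0],[0,0,0],[0,0,0],[0,0,0],[0,0,0],[0,0,0],[0,0,0],[0,0,0]],"gripper":[-0.6,-0.6,-0.6,-0.6,-0.6,-0.6,-0.6,-0.6,-0.6]}'
python3 -m jog '{"dp":[[0,0,30],[0,0,60],[0,0,75],[0,0,83],[0,0,83],[0,0,83]],"delta_rot":[[0,0,0],[0,0,0],[0,0,0],[0,0,0],[0,0,0],[0,0,0]],"gripper":[-0.6,-0.6,-0.6,-0.6,-0.6,-0.6]}'
```

```text
time: 19.8
position: [0.4962, -0.0047, 0.135]
tool_rot: [1.0, 0.002, -0.001, -0.0]
ft_force: [-0.1, 0.5, -0.6]
grip_width: 0.0417
grip_force: 15.0
time: 20.4
position: [0.4968, -0.0057, 0.0528]
tool_rot: [1.0, 0.001, -0.0, -0.0]
ft_force: [-0.2, -0.6, -0.7]
grip_width: 0.0412
grip_force: 15.0
```

```bash
python3 -m jog '{"dp":[[0,0,0],[0,0,0],[0,0,0],[0,0,0],[0,0,-40],[0,0,-80],[-40,0,-85],[-75,0,-85],[-75,0,-85],[-75,0,-85]],"delta_rot":[[0,0,0],[0,0,0],[0,0,0],[0,0,0],[0,0,0],[0,0,0],[0,0,0],[0,0,0],[0,0,0],[0,0,0]],"gripper":[0.3,0.3,0.3,0.3,0.3,0.3,0.3,0.3,0.3,0.3]}'
cat > chk.py <<'E'
import sys
from h import *
np.set_printoptions(precision=4,suppress=True)
n,f=sys.argv[1:3]; f0=f
a,c=snap("wrist"); o=robot.get_obs(); b,s=snap("side"); print(o['position'])
G=np.array([.491,-.0068,0]); t=np.linspace(0,2*np.pi,60)
for zz in (.015,.031):
    for k,q in (("wrist",c),("side",s)):
        P=np.vstack([G+[0.021*np.cos(u),.021*np.sin(u),zz+h] for u in t for h in (0,.034)]); x=proj(q,P); print(zz,k,np.r_[x.min(0),x.max(0)])
for k in ("wrist","side"):
    for d in robot.search_frame(n,k)[:3]: print(k,round(d['score'],2),np.array(d['rect']))
cv2.imwrite(f"pics/{f}.png",np.hstack([cv2.resize(a[60:220,220:420],(400,320)),cv2.resize(b[160:240,270:370],(400,320))])[:,:,::-1])
E
python3 chk.py blue_1 v9
```

```text
time: 21.4
position: [0.4221, -0.0064, 0.138]
tool_rot: [1.0, 0.001, 0.001, 0.0]
ft_force: [1.2, 0.5, 0.3]
grip_width: 0.0568
grip_force: 0.0
[ 0.4235 -0.0068  0.138 ]
0.015 wrist [294.6888 104.2306 343.1963 154.2526]
0.015 side [313.0669 181.6887 329.1228 201.8341]
0.031 wrist [293.1379 103.0647 344.9098 156.4286]
0.031 side [312.9917 176.9902 329.1906 197.2761]
wrist 0.76 [296.2 103.5 346.2 157.2]
side 0.69 [196.4 266.8 224.9 302.7]
side 0.49 [313.  181.5 327.5 200.8]
side 0.28 [303.5 184.1 339.  212.8]
```

View pics/v9.png

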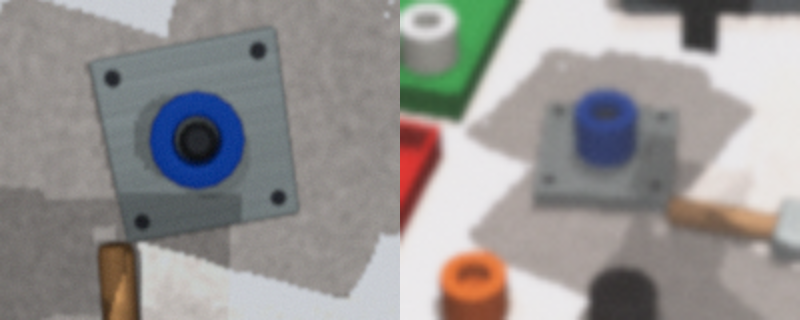

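Blue is fully down: its side rectangle is 181–201, matching the seated prediction of 182–202. White stands in the green tray. Blue goes to the green tray too.

```bash
python3 -m jog '{"dp":[[40,0,0],[70,0,0],[70,0,0],[70,0,0],[70,0,50],[70,0,90],[70,0,109],[70,0,109],[70,0,109]],"delta_rot":[[0,0,0],[0,0,0],[0,0,0],[0,0,0],[0,0,0],[0,0,0],[0,0,0],[0,0,0],[0,0,0]],"gripper":[0.3,0.3,0.3,0.3,0.3,0.3,0.3,0.3,0.3]}'
python3 -m jog '{"dp":[[0,0,0],[0,0,0],[0,0,0],[0,0,0],[0,0,-50],[0,0,-100],[0,0,-100],[0,0,-100]],"delta_rot":[[0,0,0],[0,0,0],[0,0,0],[0,0,0],[0,0,0],[0,0,0],[0,0,0],[0,0,0]],"gripper":[-0.6,-0.6,-0.6,-0.6,-0.6,-0.6,-0.6,-0.6]}'
python3 -m jog '{"dp":[[188,133,0],[188,133,0],[188,133,0],[188,133,0],[188,133,0],[188,133,0],[188,133,50],[188,133,90],[188,133,104],[188,133,104],[188,133,104]],"delta_rot":[[0,0,0],[0,0,0],[0,0,0],[0,0,0],[0,0,0],[0,0,0],[0,0,0],[0,0,0],[0,0,0],[0,0,0],[0,0,0]],"gripper":[-0.6,-0.6,-0.6,-0.6,-0.6,-0.6,-0.6,-0.6,-0.6,-0.6,-0.6]}'
```

```text
time: 22.5
position: [0.4913, -0.0061, 0.0286]
tool_rot: [1.0, 0.001, -0.001, -0.0]
ft_force: [0.4, 0.3, -0.7]
grip_width: 0.0569
grip_force: 0.0
time: 23.3
position: [0.4928, -0.0064, 0.1299]
tool_rot: [1.0, 0.001, 0.002, 0.0]
ft_force: [-1.2, 0.0, 0.7]
grip_width: 0.0419
grip_force: 15.0
time: 24.4
position: [0.6801, -0.1385, 0.0244]
tool_rot: [1.0, 0.001, -0.0, -0.0]
ft_force: [0.7, 0.4, -0.3]
grip_width: 0.0418
grip_force: 15.0
```

```bash
python3 -m jog '{"dp":[[0,0,0],[0,0,0],[0,0,0],[0,0,-50],[0,0,-100],[0,0,-150]],"delta_rot":[[0,0,0],[0,0,0],[0,0,0],[0,0,0],[0,0,0],[0,0,0]],"gripper":[0.2,0.2,0.2,0.2,0.3,0.3]}'
python3 -m jog '{"dp":[[-243,-301,-50],[-243,-301,-50],[-243,-301,-50],[-243,-301,-50],[-243,-301,-50],[-243,-301,-50],[-243,-301,-50],[-243,-301,-50],[-243,-301,-50],[-243,-301,-50],[-243,-301,-50],[-243,-301,-50]],"delta_rot":[[0,0,0],[0,0,0],[0,0,0],[0,0,0],[0,0,0],[0,0,0],[0,0,0],[0,0,0],[0,0,0],[0,0,0],[0,0,0],[0,0,0]],"gripper":[0.3,0.3,0.3,0.3,0.3,0.3,0.3,0.3,0.3,0.3,0.3,0.3]}'
python3 look.py w10 orange green black
```

```text
time: 25.0
position: [0.6802, -0.1389, 0.1761]
tool_rot: [1.0, 0.001, -0.0, -0.0]
ft_force: [0.2, 0.4, 0.5]
grip_width: 0.0557
grip_force: 0.0
time: 26.2
position: [0.438, 0.1607, 0.2246]
tool_rot: [1.0, 0.0, 0.0, 0.0]
ft_force: [-0.4, 0.4, -0.2]
grip_width: 0.0564
grip_force: 0.0
[0.4379 0.1607 0.2244] -0.00014537131407429957
orange 0.77 [313.  86. 348. 124.] [0.5335 0.1454] size -0.04212516334893873 go [ 95.6  15.3 210.5]
green 0.95 [191. 145. 215. 169.] [0.4691 0.3115] size -0.03051803008421916 go [  31.1 -150.8  210.4]
green 0.7 [172.  80. 215. 118.] [0.5405 0.3154] size -0.05122979919105214 go [ 102.5 -154.8  210.4]
black 0.65 [320. 158. 353. 196.] [0.4425 0.1367] size -0.042303199523127416 go [  4.6  24.  210.4]
```

```bash
python3 -m jog '{"dp":[[50,15,0],[94,15,0],[94,15,40],[94,15,90],[94,15,140],[94,15,180],[94,15,208],[94,15,208],[94,15,208],[94,15,208]],"delta_rot":[[0,0,0],[0,0,0],[0,0,0],[0,0,0],[0,0,0],[0,0,0],[0,0,0],[0,0,0],[0,0,0],[0,0,0]],"gripper":[0.3,0.3,0.3,0.3,0.3,0.3,0.3,0.3,0.3,0.3]}'
python3 -m jog '{"dp":[[0,0,0],[0,0,0],[0,0,0],[0,0,0],[0,0,-50],[0,0,-100],[0,0,-120],[0,0,-120],[0,0,-120]],"delta_rot":[[0,0,0],[0,0,0],[0,0,0],[0,0,0],[0,0,0],[0,0,0],[0,0,0],[0,0,0],[0,0,0]],"gripper":[-0.6,-0.6,-0.6,-0.6,-0.6,-0.6,-0.6,-0.6,-0.6]}'
cat > held.py <<'E'
import sys
from h import *
np.set_printoptions(precision=1,suppress=True)
im,c=snap("wrist"); o=robot.get_obs(); p=o['position']; print(p*1000, go(.491,-.0065))
print(im[208:268,314:324].mean(1)[:,int(sys.argv[1])].astype(int))
for dx in (-.006,-.003,0,.003): print(dx,proj(c,[p+[dx+.021,0,-.016],p+[dx+.021,0,.018],p+[dx+.0105,0,.018]])[:,1]-208)
E
python3 held.py 0
```

```text
time: 27.4
position: [0.5324, 0.1468, 0.0181]
tool_rot: [1.0, 0.001, 0.002, -0.0]
ft_force: [0.5, 0.0, 0.8]
grip_width: 0.0567
grip_force: 0.0
time: 28.3
position: [0.5304, 0.1468, 0.1366]
tool_rot: [1.0, 0.001, -0.0, -0.0]
ft_force: [-0.2, 0.8, -0.8]
grip_width: 0.0411
grip_force: 15.0
[529.7 146.7 135.6] [-38.9 153.2   0.1]
[100  81  69  66  69  66  68  68  68  67  68  68  68  68  68  68  69  80
 104 122 130 132 131 130 131 126 124 120 113 109 108 109 107 105 103 110
 120 129 133 132 127 115  91  72  67  71  82  94  99  99  99  98 100 100
  99  92  78  61  42  25]
-0.006 [ 8.8 28.8 45.9]
-0.003 [ 4.6 23.8 41.1]
0 [ 0.3 18.7 36.2]
0.003 [-4.  13.6 31.3]
```

```bash
python3 -m jog '{"dp":[[-39,153,0],[-39,153,0],[-39,153,0],[-39,153,0],[-39,153,0],[-39,153,0],[-39,153,0],[-39,153,0]],"delta_rot":[[0,0,0],[0,0,0],[0,0,0],[0,0,0],[0,0,0],[0,0,0],[0,0,0],[0,0,0]],"gripper":[-0.6,-0.6,-0.6,-0.6,-0.6,-0.6,-0.6,-0.6]}'
python3 -m jog '{"dp":[[0,0,30],[0,0,60],[0,0,75],[0,0,83],[0,0,83],[0,0,83]],"delta_rot":[[0,0,0],[0,0,0],[0,0,0],[0,0,0],[0,0,0],[0,0,0]],"gripper":[-0.6,-0.6,-0.6,-0.6,-0.6,-0.6]}'
```

```text
time: 29.15
position: [0.4922, -0.0048, 0.1363]
tool_rot: [1.0, 0.002, -0.0, -0.0]
ft_force: [0.2, 0.3, -1.0]
grip_width: 0.0408
grip_force: 15.0
time: 29.75
position: [0.4915, -0.0058, 0.0537]
tool_rot: [1.0, 0.001, -0.001, -0.0]
ft_force: [-1.7, -1.5, -1.3]
grip_width: 0.041
grip_force: 15.0
```

```bash
python3 -m jog '{"dp":[[0,0,3],[0,0,3],[0,0,3],[0,0,3],[0,0,3],[0,0,3],[0,0,-40],[0,0,-80],[-40,0,-85],[-75,0,-85],[-75,0,-85],[-75,0,-85]],"delta_rot":[[0,0,0],[0,0,0],[0,0,0],[0,0,0],[0,0,0],[0,0,0],[0,0,0],[0,0,0],[0,0,0],[0,0,0],[0,0,0],[0,0,0]],"gripper":[-0.6,-0.6,0.3,0.3,0.3,0.3,0.3,0.3,0.3,0.3,0.3,0.3]}'
python3 chk.py orange v11
```

```text
time: 30.95
position: [0.4172, -0.0064, 0.1389]
tool_rot: [1.0, 0.001, 0.001, 0.0]
ft_force: [0.9, -0.8, 1.2]
grip_width: 0.0569
grip_force: 0.0
[ 0.4185 -0.0068  0.1389]
0.015 wrist [294.657   98.2157 343.2461 148.5846]
0.015 side [313.0669 181.6887 329.1228 201.8341]
0.031 wrist [293.1014  96.6294 344.9666 150.3889]
0.031 side [312.9917 176.9902 329.1906 197.2761]
wrist 0.7 [479.5  51.5 640.  265.7]
wrist 0.69 [292.4  94.5 344.8 148.2]
side 0.7 [337.3 211.1 396.2 227.7]
side 0.55 [311.9 174.4 327.2 198.3]
```

View pics/v11.png

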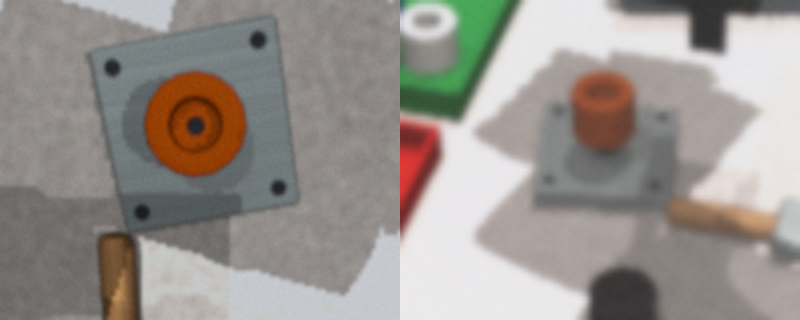

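Orange hangs up: its shoulder is visible, its side rectangle is 174–198, and it's standing upright on the tip. It goes in the red tray.

```bash
python3 -m jog '{"dp":[[40,0,0],[74,0,0],[74,0,0],[74,0,0],[74,0,50],[74,0,80],[74,0,93],[74,0,93],[74,0,93]],"delta_rot":[[0,0,0],[0,0,0],[0,0,0],[0,0,0],[0,0,0],[0,0,0],[0,0,0],[0,0,0],[0,0,0]],"gripper":[0.3,0.3,0.3,0.3,0.3,0.3,0.3,0.3,0.3]}'
python3 -m jog '{"dp":[[0,0,0],[0,0,0],[0,0,0],[0,0,0],[0,0,-50],[0,0,-90],[0,0,-90],[0,0,-90]],"delta_rot":[[0,0,0],[0,0,0],[0,0,0],[0,0,0],[0,0,0],[0,0,0],[0,0,0],[0,0,0]],"gripper":[-0.6,-0.6,-0.6,-0.6,-0.6,-0.6,-0.6,-0.6]}'
python3 -m jog '{"dp":[[164,-77,0],[164,-77,0],[164,-77,0],[164,-77,0],[164,-77,0],[164,-77,0],[164,-77,50],[164,-77,90],[164,-77,108],[164,-77,108],[164,-77,108]],"delta_rot":[[0,0,0],[0,0,0],[0,0,0],[0,0,0],[0,0,0],[0,0,0],[0,0,0],[0,0,0],[0,0,0],[0,0,0],[0,0,0]],"gripper":[-0.6,-0.6,-0.6,-0.6,-0.6,-0.6,-0.6,-0.6,-0.6,-0.6,-0.6]}'
```

```text
time: 32.05
position: [0.4904, -0.0061, 0.0456]
tool_rot: [1.0, 0.001, -0.001, -0.0]
ft_force: [-0.2, -0.7, -0.3]
grip_width: 0.0563
grip_force: 0.0
time: 32.85
position: [0.4915, -0.0063, 0.1364]
tool_rot: [1.0, 0.001, 0.001, 0.0]
ft_force: [-0.6, 0.1, -1.1]
grip_width: 0.0405
grip_force: 15.0
time: 33.95
position: [0.6537, 0.0705, 0.0273]
tool_rot: [1.0, 0.0, -0.001, -0.0]
ft_force: [0.0, 0.2, -0.2]
grip_width: 0.0408
grip_force: 15.0
```

Next I release, lift, and view green from (0.46, 0.25).

```bash
python3 -m jog '{"dp":[[0,0,0],[0,0,0],[0,0,0],[0,0,-50],[0,0,-100],[0,0,-150]],"delta_rot":[[0,0,0],[0,0,0],[0,0,0],[0,0,0],[0,0,0],[0,0,0]],"gripper":[0.2,0.2,0.2,0.2,0.3,0.3]}'
python3 -m jog '{"dp":[[-204,-190,-50],[-204,-190,-50],[-204,-190,-50],[-204,-190,-50],[-204,-190,-50],[-204,-190,-50],[-204,-190,-50],[-204,-190,-50],[-204,-190,-50],[-204,-190,-50],[-204,-190,-50],[-204,-190,-50]],"delta_rot":[[0,0,0],[0,0,0],[0,0,0],[0,0,0],[0,0,0],[0,0,0],[0,0,0],[0,0,0],[0,0,0],[0,0,0],[0,0,0],[0,0,0]],"gripper":[0.3,0.3,0.3,0.3,0.3,0.3,0.3,0.3,0.3,0.3,0.3,0.3]}'
python3 look.py w12 green black jar orange
```

```text
time: 34.55
position: [0.6547, 0.0711, 0.1793]
tool_rot: [1.0, 0.001, -0.0, -0.0]
ft_force: [0.7, 0.1, 0.1]
grip_width: 0.0555
grip_force: 0.0
time: 35.75
position: [0.4512, 0.26, 0.2272]
tool_rot: [1.0, 0.0, -0.0, 0.0]
ft_force: [0.7, 0.5, -0.9]
grip_width: 0.0568
grip_force: 0.0
[0.4511 0.2602 0.2273] 0.0006718323486562816
green 0.62 [270. 156. 289. 180.] [0.4671 0.3113] size -0.024126444502059252 go [ 16.2 -51.2 213.3]
green 0.58 [261.  90. 292. 127.] [0.5423 0.3128] size -0.0366161539359548 go [ 91.4 -52.6 213.2]
black 0.74 [391. 169. 428. 205.] [0.4416 0.136 ] size -0.04867526520716661 go [ -9.4 124.2 213.3]
jar 0.85 [216.   2. 275.  53.] [0.6329 0.3454] size -0.06517083100713739 go [182.  -85.1 213.2]
jar 0.63 [256.  89. 294. 127.] [0.5429 0.3146] size -0.04488366801156579 go [ 92.  -54.4 213.2]
orange 0.91 [461.   0. 512.  29.] [0.6476 0.0645] size -0.05730107180863317 go [196.5 195.8 213.2]
```

View pics/w12.png

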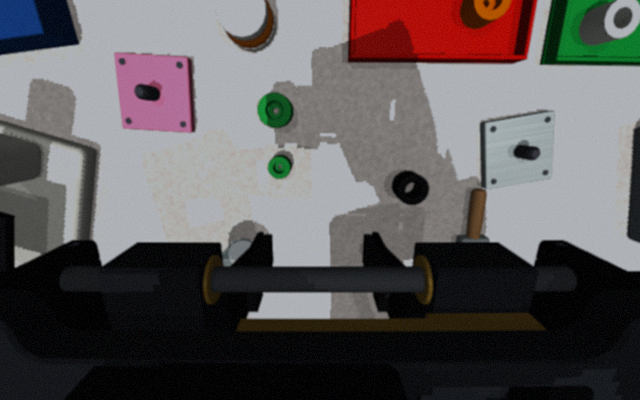

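The big green is at (275,109) and its shoulder is visible. Orange sits in the red tray at (492,8), and white in the green tray. Now I pick up green.

```bash
python3 -m jog '{"dp":[[50,-30,0],[90,-53,0],[90,-53,40],[90,-53,90],[90,-53,140],[90,-53,180],[90,-53,211],[90,-53,211],[90,-53,211],[90,-53,211]],"delta_rot":[[0,0,0],[0,0,0],[0,0,0],[0,0,0],[0,0,0],[0,0,0],[0,0,0],[0,0,0],[0,0,0],[0,0,0]],"gripper":[0.3,0.3,0.3,0.3,0.3,0.3,0.3,0.3,0.3,0.3]}'
python3 -m jog '{"dp":[[0,0,0],[0,0,0],[0,0,0],[0,0,0],[0,0,-50],[0,0,-100],[0,0,-120],[0,0,-120],[0,0,-120]],"delta_rot":[[0,0,0],[0,0,0],[0,0,0],[0,0,0],[0,0,0],[0,0,0],[0,0,0],[0,0,0],[0,0,0]],"gripper":[-0.6,-0.6,-0.6,-0.6,-0.6,-0.6,-0.6,-0.6,-0.6]}'
python3 held.py 1
```

```text
time: 37.0
position: [0.5423, 0.3145, 0.0186]
tool_rot: [1.0, 0.001, 0.002, -0.001]
ft_force: [0.9, 0.5, 0.1]
grip_width: 0.0566
grip_force: 0.0
time: 37.9
position: [0.5401, 0.3136, 0.1365]
tool_rot: [1.0, 0.001, -0.0, 0.0]
ft_force: [-0.7, -0.2, -0.0]
grip_width: 0.0421
grip_force: 15.0
[539.3 313.4 135.4] [-48.9 319.8   0.4]
[178 171 147  97  48  34  34  35  35  35  35  35  36  37  35  36  35  37
  36  39  53  71  76  75  71  66  63  61  61  62  61  59  60  59  59  59
  59  53  45  39  34  35  47  65  60  44  34  37  43  51  53  52  53  53
  53  53  52  45  31  21]
-0.006 [ 8.7 28.7 45.8]
-0.003 [ 4.5 23.7 41. ]
0 [ 0.2 18.6 36.1]
0.003 [-4.1 13.5 31.2]
```

```bash
python3 -m jog '{"dp":[[-48,320,0],[-48,320,0],[-48,320,0],[-48,320,0],[-48,320,0],[-48,320,0],[-48,320,0],[-48,320,0],[-48,320,0],[-48,320,0],[-48,320,0]],"delta_rot":[[0,0,0],[0,0,0],[0,0,0],[0,0,0],[0,0,0],[0,0,0],[0,0,0],[0,0,0],[0,0,0],[0,0,0],[0,0,0]],"gripper":[-0.6,-0.6,-0.6,-0.6,-0.6,-0.6,-0.6,-0.6,-0.6,-0.6,-0.6]}'
python3 -m jog '{"dp":[[0,0,30],[0,0,60],[0,0,75],[0,0,85],[0,0,85],[0,0,85]],"delta_rot":[[0,0,0],[0,0,0],[0,0,0],[0,0,0],[0,0,0],[0,0,0]],"gripper":[-0.6,-0.6,-0.6,-0.6,-0.6,-0.6]}'
```

```text
time: 39.05
position: [0.4929, -0.0049, 0.1361]
tool_rot: [1.0, 0.002, -0.0, -0.0]
ft_force: [0.4, 0.7, -0.2]
grip_width: 0.0416
grip_force: 15.0
time: 39.65
position: [0.4927, -0.0058, 0.0516]
tool_rot: [1.0, 0.001, -0.001, -0.0]
ft_force: [-0.9, -1.3, -1.1]
grip_width: 0.042
grip_force: 15.0
```

```bash
python3 -m jog '{"dp":[[0,0,1],[0,0,1],[0,0,1],[0,0,1],[0,0,1],[0,0,1],[0,0,-40],[0,0,-80],[-40,0,-87],[-75,0,-87],[-75,0,-87],[-75,0,-87]],"delta_rot":[[0,0,0],[0,0,0],[0,0,0],[0,0,0],[0,0,0],[0,0,0],[0,0,0],[0,0,0],[0,0,0],[0,0,0],[0,0,0],[0,0,0]],"gripper":[0.3,0.3,0.3,0.3,0.3,0.3,0.3,0.3,0.3,0.3,0.3,0.3]}'
python3 chk.py green v13
```

```text
time: 40.85
position: [0.418, -0.0064, 0.1388]
tool_rot: [1.0, 0.001, 0.0, 0.0]
ft_force: [0.4, -0.3, -0.5]
grip_width: 0.0566
grip_force: 0.0
[ 0.4193 -0.0067  0.1388]
0.015 wrist [294.6855  99.1103 343.2576 149.4224]
0.015 side [313.0669 181.6887 329.1228 201.8341]
0.031 wrist [293.131   97.5974 344.9764 151.2911]
0.031 side [312.9917 176.9902 329.1906 197.2761]
wrist 0.84 [292.1  92.3 343.3 148.4]
wrist 0.59 [  1.  133.2  31.6 165.2]
side 0.66 [285.3 284.2 300.3 302.6]
side 0.63 [308.5 177.3 332.2 196.8]
```

View pics/v13.png

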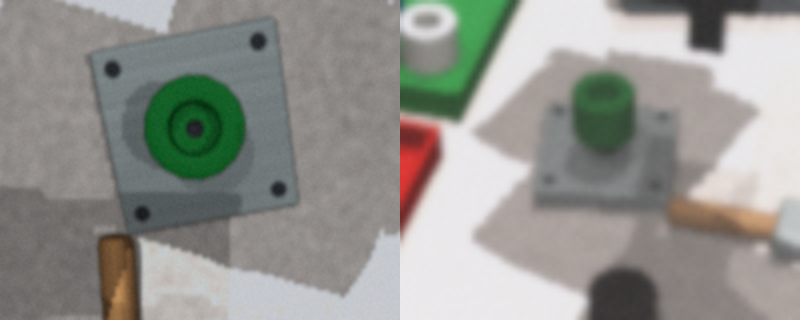

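Green hangs up and goes in the red tray.

```bash
python3 -m jog '{"dp":[[40,0,0],[74,0,0],[74,0,0],[74,0,0],[74,0,50],[74,0,80],[74,0,93],[74,0,93],[74,0,93]],"delta_rot":[[0,0,0],[0,0,0],[0,0,0],[0,0,0],[0,0,0],[0,0,0],[0,0,0],[0,0,0],[0,0,0]],"gripper":[0.3,0.3,0.3,0.3,0.3,0.3,0.3,0.3,0.3]}'
python3 -m jog '{"dp":[[0,0,0],[0,0,0],[0,0,0],[0,0,0],[0,0,-50],[0,0,-90],[0,0,-90],[0,0,-90]],"delta_rot":[[0,0,0],[0,0,0],[0,0,0],[0,0,0],[0,0,0],[0,0,0],[0,0,0],[0,0,0]],"gripper":[-0.6,-0.6,-0.6,-0.6,-0.6,-0.6,-0.6,-0.6]}'
python3 -m jog '{"dp":[[164,-172,0],[164,-172,0],[164,-172,0],[164,-172,0],[164,-172,0],[164,-172,0],[164,-172,0],[164,-172,50],[164,-172,90],[164,-172,109],[164,-172,109],[164,-172,109]],"delta_rot":[[0,0,0],[0,0,0],[0,0,0],[0,0,0],[0,0,0],[0,0,0],[0,0,0],[0,0,0],[0,0,0],[0,0,0],[0,0,0],[0,0,0]],"gripper":[-0.6,-0.6,-0.6,-0.6,-0.6,-0.6,-0.6,-0.6,-0.6,-0.6,-0.6,-0.6]}'
python3 -m jog '{"dp":[[0,0,0],[0,0,0],[0,0,0],[0,0,-50],[0,0,-100],[0,0,-150]],"delta_rot":[[0,0,0],[0,0,0],[0,0,0],[0,0,0],[0,0,0],[0,0,0]],"gripper":[0.2,0.2,0.2,0.2,0.3,0.3]}'
```

```text
time: 41.95
position: [0.4914, -0.0061, 0.0455]
tool_rot: [1.0, 0.001, -0.001, -0.0]
ft_force: [0.2, -0.3, -0.2]
grip_width: 0.0563
grip_force: 0.0
time: 42.75
position: [0.4925, -0.0063, 0.1364]
tool_rot: [1.0, 0.001, 0.001, 0.0]
ft_force: [-0.4, -0.0, -0.6]
grip_width: 0.0417
grip_force: 15.0
time: 43.95
position: [0.6548, 0.1649, 0.0263]
tool_rot: [1.0, 0.0, -0.001, 0.0]
ft_force: [-0.3, 0.9, -1.0]
grip_width: 0.0416
grip_force: 15.0
time: 44.55
position: [0.6555, 0.1661, 0.1783]
tool_rot: [1.0, 0.001, -0.0, 0.0]
ft_force: [0.2, -0.2, 0.6]
grip_width: 0.0558
grip_force: 0.0
```

```bash
python3 -m jog '{"dp":[[-225,26,-50],[-225,26,-50],[-225,26,-50],[-225,26,-50],[-225,26,-50],[-225,26,-50],[-225,26,-50],[-225,26,-50],[-225,26,-50]],"delta_rot":[[0,0,0],[0,0,0],[0,0,0],[0,0,0],[0,0,0],[0,0,0],[0,0,0],[0,0,0],[0,0,0]],"gripper":[0.3,0.3,0.3,0.3,0.3,0.3,0.3,0.3,0.3]}'
python3 look.py w14 black orange green
```

```text
time: 45.45
position: [0.4324, 0.1397, 0.2265]
tool_rot: [1.0, 0.001, 0.001, -0.0]
ft_force: [0.1, 0.4, -0.1]
grip_width: 0.0567
grip_force: 0.0
[0.4321 0.1397 0.2263] 0.0016439585892509458
black 0.88 [307. 156. 336. 193.] [0.4396 0.1357] size -0.03721325119936039 go [  7.5   4.  212.3]
orange 0.81 [364.   1. 391.   9.] [0.6376 0.0715] size -0.029535053477821913 go [205.4  68.5 212.4]
orange 0.25 [485.   0. 538.  30.] [ 0.6291 -0.0848] size -0.0592997326453058 go [196.6 224.8 212.4]
green 0.66 [176. 140. 201. 165.] [0.4696 0.3098] size -0.03199524378539986 go [  37.7 -170.1  212.4]
green 0.61 [280.   0. 309.  12.] [0.6361 0.1673] size -0.03228208355874315 go [204.  -27.3 212.4]
```

```bash
python3 -m jog '{"dp":[[8,4,0],[8,4,40],[8,4,90],[8,4,140],[8,4,180],[8,4,210],[8,4,210],[8,4,210],[8,4,210]],"delta_rot":[[0,0,0],[0,0,0],[0,0,0],[0,0,0],[0,0,0],[0,0,0],[0,0,0],[0,0,0],[0,0,0]],"gripper":[0.3,0.3,0.3,0.3,0.3,0.3,0.3,0.3,0.3]}'
python3 -m jog '{"dp":[[0,0,0],[0,0,0],[0,0,0],[0,0,0],[0,0,-50],[0,0,-100],[0,0,-120],[0,0,-120],[0,0,-120]],"delta_rot":[[0,0,0],[0,0,0],[0,0,0],[0,0,0],[0,0,0],[0,0,0],[0,0,0],[0,0,0],[0,0,0]],"gripper":[-0.6,-0.6,-0.6,-0.6,-0.6,-0.6,-0.6,-0.6,-0.6]}'
python3 held.py 1
```

```text
time: 46.55
position: [0.4404, 0.1357, 0.0178]
tool_rot: [1.0, 0.001, 0.002, -0.0]
ft_force: [0.9, 0.7, 0.2]
grip_width: 0.0563
grip_force: 0.0
time: 47.45
position: [0.4386, 0.1357, 0.1367]
tool_rot: [1.0, 0.001, 0.0, -0.0]
ft_force: [-1.2, 1.1, 0.3]
grip_width: 0.0418
grip_force: 15.0
[437.9 135.6 136. ] [ 52.8 142.2  -0.1]
[  7   1   3   3   3   5   4   3   5   4   1   4   3   4   5   6   7   7
   7   7   6   7   9   6   7   6   6   9   4   6  23  62  97 110 111 114
 114 115 117 112  95  57  19   3   4   4   2   3   4   4   3   2   3   3
   5   2   5   5  11  16]
-0.006 [ 8.8 28.8 45.9]
-0.003 [ 4.6 23.8 41.1]
0 [ 0.3 18.7 36.2]
0.003 [-4.  13.5 31.3]
```

```bash
python3 -m jog '{"dp":[[50,142,0],[50,142,0],[50,142,0],[50,142,0],[50,142,0],[50,142,0],[50,142,0],[50,142,0]],"delta_rot":[[0,0,0],[0,0,0],[0,0,0],[0,0,0],[0,0,0],[0,0,0],[0,0,0],[0,0,0]],"gripper":[-0.6,-0.6,-0.6,-0.6,-0.6,-0.6,-0.6,-0.6]}'
python3 - <<'E'
from h import *
np.set_printoptions(precision=1,suppress=True)
im,c=snap("wrist"); p=robot.get_obs()['position']
print(im[195:255,314:324].mean(1)[:,1].astype(int))
for dx in (0,.003,.006): print(dx,proj(c,[p+[dx+.021,0,-.017],p+[dx+.0105,0,.017],p+[dx-.0105,0,-.017]])[:,1]-195)
E
python3 -m jog '{"dp":[[0,0,30],[0,0,60],[0,0,75],[0,0,84],[0,0,84],[0,0,84]],"delta_rot":[[0,0,0],[0,0,0],[0,0,0],[0,0,0],[0,0,0],[0,0,0]],"gripper":[-0.6,-0.6,-0.6,-0.6,-0.6,-0.6]}'
```

```text
time: 48.3
position: [0.4883, -0.0049, 0.1363]
tool_rot: [1.0, 0.002, -0.001, -0.0]
ft_force: [-0.1, -0.8, -0.4]
grip_width: 0.0415
grip_force: 15.0
[ 21  20  21  23  25  27  31  29  28  28  25  19   9   4   4   5   4   2
   5   4   3   4   5   5   4   3   4   4   7  11   8   8   9   6   8   8
   8   8   7   7   6   5   9  52 124 184 206 208 207 207 207 208 204 179
 112  41   5   2   3   5]
0 [11.9 47.7 55.1]
0.003 [ 7.6 42.8 51.2]
0.006 [ 3.2 37.8 47.2]
time: 48.95
position: [0.4895, -0.006, 0.053]
tool_rot: [1.0, 0.001, 0.0, 0.0]
ft_force: [-0.2, 0.3, 0.1]
grip_width: 0.0418
grip_force: 15.0
```

```bash
python3 -m jog '{"dp":[[0,0,1],[0,0,1],[0,0,1],[0,0,1],[0,0,1],[0,0,1],[0,0,-40],[0,0,-80],[-40,0,-86],[-75,0,-86],[-75,0,-86],[-75,0,-86]],"delta_rot":[[0,0,0],[0,0,0],[0,0,0],[0,0,0],[0,0,0],[0,0,0],[0,0,0],[0,0,0],[0,0,0],[0,0,0],[0,0,0],[0,0,0]],"gripper":[0.3,0.3,0.3,0.3,0.3,0.3,0.3,0.3,0.3,0.3,0.3,0.3]}'
python3 chk.py black v15
```

```text
time: 50.15
position: [0.4139, -0.0064, 0.1388]
tool_rot: [1.0, 0.001, 0.0, 0.0]
ft_force: [0.9, 0.1, 0.4]
grip_width: 0.0565
grip_force: 0.0
[ 0.4153 -0.0067  0.1388]
0.015 wrist [294.6102  94.0345 343.3993 144.7902]
0.015 side [313.0669 181.6887 329.1228 201.8341]
0.031 wrist [293.0432  92.1628 345.1363 146.362 ]
0.031 side [312.9917 176.9902 329.1906 197.2761]
wrist 0.59 [293.3  91.6 340.8 147.4]
side 0.54 [313.2 181.5 329.8 201.9]
side 0.28 [304.8 185.6 337.7 212.6]
```

View pics/v15.png

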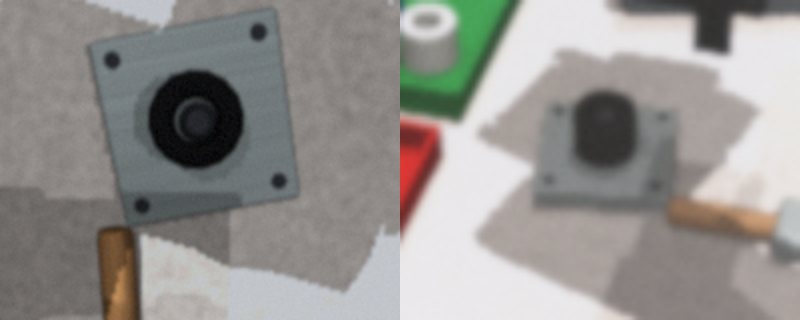

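Black is fully down: its side rectangle is 181.5–202, matching the seated prediction. I pick it up and check the tray slots before placing.

```bash
python3 -m jog '{"dp":[[40,0,0],[76,0,0],[76,0,0],[76,0,0],[76,0,50],[76,0,90],[76,0,110],[76,0,110],[76,0,110]],"delta_rot":[[0,0,0],[0,0,0],[0,0,0],[0,0,0],[0,0,0],[0,0,0],[0,0,0],[0,0,0],[0,0,0]],"gripper":[0.3,0.3,0.3,0.3,0.3,0.3,0.3,0.3,0.3]}'
python3 -m jog '{"dp":[[0,0,0],[0,0,0],[0,0,0],[0,0,0],[0,0,-50],[0,0,-110],[0,0,-110],[0,0,-110],[0,0,-110]],"delta_rot":[[0,0,0],[0,0,0],[0,0,0],[0,0,0],[0,0,0],[0,0,0],[0,0,0],[0,0,0],[0,0,0]],"gripper":[-0.6,-0.6,-0.6,-0.6,-0.6,-0.6,-0.6,-0.6,-0.6]}'
python3 - <<'E'
from h import *
np.set_printoptions(precision=3,suppress=True)
im,c=snap("wrist","w16"); h=cv2.cvtColor(im,cv2.COLOR_RGB2HSV)
m=((h[...,0]>105)&(h[...,0]<130)&(h[...,1]>130)).astype(np.uint8); n,l,s,ce=cv2.connectedComponentsWithStats(m)
for i in range(1,n):
    if s[i,4]>100: print(s[i],w(c,s[i,:2]+s[i,2:4]/2,.022))
for n in("white_1","blue_1"):
    for d in robot.search_frame(n,"wrist")[:2]:
        r=d['rect']; print(n,d['score'],r,w(c,((r[0]+r[2])/2,(r[1]+r[3])/2),.022))
print(go(.632,-.155))
E
```

```text
time: 51.25
position: [0.4892, -0.0061, 0.0285]
tool_rot: [1.0, 0.001, -0.001, -0.0]
ft_force: [0.4, 0.4, -0.1]
grip_width: 0.0563
grip_force: 0.0
time: 52.15
position: [0.4892, -0.006, 0.138]
tool_rot: [1.0, 0.001, -0.001, -0.0]
ft_force: [-0.6, -0.5, -1.2]
grip_width: 0.0414
grip_force: 15.0
white_1 0.7 [375.9, 0.0, 431.7, 63.8] [ 0.641 -0.081  0.022]
white_1 0.64 [269.4, 143.1, 368.7, 236.4] [ 0.498 -0.007  0.022]
[143.  149.3  -0.7]
```

```bash
python3 -m jog '{"dp":[[90,149,0],[90,149,0],[90,149,0],[90,149,0],[90,149,0],[90,149,0],[90,149,0]],"delta_rot":[[0,0,0],[0,0,0],[0,0,0],[0,0,0],[0,0,0],[0,0,0],[0,0,0]],"gripper":[-0.6,-0.6,-0.6,-0.6,-0.6,-0.6,-0.6]}'
python3 - <<'E'
from h import *
np.set_printoptions(precision=3,suppress=True)
im,c=snap("wrist","w17")
for n in("white_1","blue_1","orange","green"):
    for d in robot.search_frame(n,"wrist")[:2]:
        r=d['rect']; print(n,d['score'],r,w(c,((r[0]+r[2])/2,(r[1]+r[3])/2),.022))
print(robot.get_obs()['position'],go(.632,-.155))
E
```

```text
time: 53.0
position: [0.5786, -0.1534, 0.1373]
tool_rot: [1.0, 0.001, -0.002, -0.001]
ft_force: [-0.2, 0.0, -0.1]
grip_width: 0.0409
grip_force: 15.0
white_1 0.71 [214.6, 113.3, 263.2, 160.7] [ 0.639 -0.077  0.022]
white_1 0.64 [471.9, 43.6, 640.0, 140.2] [ 0.682 -0.373  0.022]
blue_1 0.74 [239.2, 51.3, 294.8, 103.0] [ 0.693 -0.106  0.022]
orange 0.6 [50.1, 95.4, 115.1, 143.6] [0.656 0.073 0.022]
green 0.72 [280.5, 205.4, 353.4, 267.5] [ 0.536 -0.152  0.022]
green 0.7 [2.8, 98.3, 25.3, 142.5] [0.656 0.141 0.022]
[ 0.58  -0.154  0.139] [52.   1.1 -0. ]
```

View pics/w17.png

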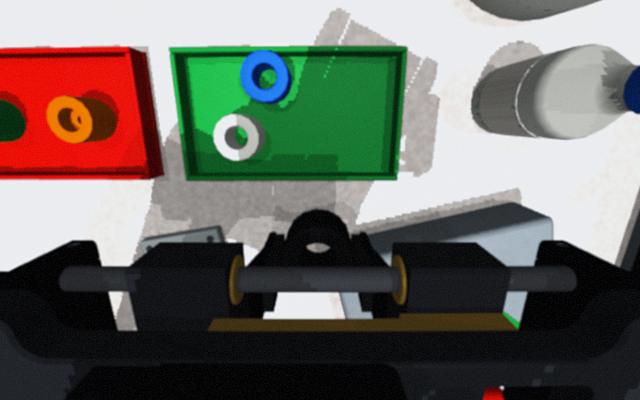

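Blue has been nudged to (265,77) but still stands inside the green tray. White is at (238,137), and orange and green are in the red tray. The right half of the green tray is free for black.

```bash
python3 -m jog '{"dp":[[40,2,0],[72,2,0],[72,2,0],[72,2,50],[72,2,90],[72,2,111],[72,2,111],[72,2,111]],"delta_rot":[[0,0,0],[0,0,0],[0,0,0],[0,0,0],[0,0,0],[0,0,0],[0,0,0],[0,0,0]],"gripper":[-0.6,-0.6,-0.6,-0.6,-0.6,-0.6,-0.6,-0.6]}'
python3 -m jog '{"dp":[[0,0,0],[0,0,0],[0,0,0],[0,0,0],[0,0,-50],[0,0,-100],[0,0,-150],[-100,0,-200],[-150,0,-220],[-190,0,-230],[-190,0,-230],[-190,0,-230]],"delta_rot":[[0,0,0],[0,0,0],[0,0,0],[0,0,0],[0,0,0],[0,0,0],[0,0,0],[0,0,0],[0,0,0],[0,0,0],[0,0,0],[0,0,0]],"gripper":[0.2,0.2,0.2,0.2,0.2,0.3,0.3,0.3,0.3,0.3,0.3,0.3]}'
python3 - <<'E'
from h import *
np.set_printoptions(precision=3,suppress=True)
im,c=snap("wrist","w18")
for n in("white_1","blue_1","orange","green","black","lever_knob","tray_green_in","tray_red_in"):
    for d in robot.search_frame(n,"wrist")[:3]:
        r=d['rect']; print(n,round(d['score'],2),np.array(r),w(c,((r[0]+r[2])/2,(r[1]+r[3])/2),.022))
print(robot.get_obs()['position'],go(.4385,-.2389))
print(proj(c,[[.4385,-.2389,.116],[.515,-.276,.07]]))
E
```

```text
time: 54.05
position: [0.6521, -0.1568, 0.0278]
tool_rot: [1.0, 0.001, -0.0, -0.0]
ft_force: [0.4, 0.4, -0.6]
grip_width: 0.0412
grip_force: 15.0
time: 55.25
position: [0.4579, -0.1561, 0.2594]
tool_rot: [1.0, 0.0, -0.001, 0.0]
ft_force: [1.0, 0.1, -0.5]
grip_width: 0.0567
grip_force: 0.0
white_1 0.82 [238.4  10.7 276.2  55.6] [ 0.641 -0.079  0.022]
blue_1 0.6 [263.4   0.  296.9  11.2] [ 0.671 -0.109  0.022]
orange 0.85 [111.1   0.  161.3  42.1] [0.655 0.073 0.022]
green 0.84 [  1.5 156.2  18.7 179.9] [0.47  0.292 0.022]
green 0.73 [324.8  91.5 501.6 250.1] [ 0.465 -0.292  0.022]
green 0.62 [36.   0.  89.4 42.7] [0.656 0.167 0.022]
black 0.59 [299.    0.  335.4  44.1] [ 0.653 -0.155  0.022]
lever_knob 0.78 [367.6 126.7 432.  212.4] [ 0.467 -0.273  0.022]
tray_green_in 0.79 [208.3   0.  382.6  75.1] [ 0.636 -0.127  0.022]
tray_red_in 0.69 [  9.1   0.  198.2  74.5] [0.638 0.118 0.022]
[ 0.463 -0.157  0.257] [-24.9  81.5  -0. ]
[[391.066 208.273]
 [416.583 137.13 ]]
```

```bash
python3 - <<'E'
from h import *
np.set_printoptions(precision=4,suppress=True)
im,c=snap("wrist","w19"); p=robot.get_obs()['position']; print(p)
m=(im.max(2)<45).astype(np.uint8); m[232:]=0
n,l,s,ce=cv2.connectedComponentsWithStats(m)
for i in range(1,n):
    if s[i,4]>150 and 340<ce[i][0]<450 and s[i,1]>80:
        print(s[i],ce[i])
        for r in range(s[i,1],s[i,1]+s[i,3],6):
            x=np.where(l[r]==i)[0]; print(r,x.min(),x.max(),end='; ')
for th in (2.6,2.65,2.7,2.75,2.8): print(th,proj(c,[[.515+.085*np.cos(th),-.276+.085*np.sin(th),z] for z in (.116,.074)]).tolist())
E
```

```text
[ 0.463  -0.1573  0.2568]
[ 367  126   64   94 1665] [400.5874 166.9333]
126 411 415; 132 402 424; 138 397 429; 144 397 429; 150 398 427; 156 401 419; 162 398 409; 168 394 405; 174 391 401; 180 387 398; 186 383 394; 192 380 390; 198 376 387; 204 372 388; 210 369 393; 216 375 393; 2.6 [[384.5528585672897, 210.5784671978169], [377.08361265951834, 200.4518172335761]]
2.65 [[387.68402281027033, 212.35272903846152], [379.8776612833101, 202.0445822674643]]
2.7 [[390.90355979349584, 213.96365890643446], [382.7503038260054, 203.49147883455544]]
2.75 [[394.20451127404885, 215.40886957692203], [385.695229884764, 204.79018906319928]]
2.8 [[397.57986748338965, 216.68625504326096], [388.70606883137947, 205.93866070561913]]
```

```bash
python3 - <<'E'
from h import *
np.set_printoptions(precision=4,suppress=True)
for f,p in (("w19",[.4605,-.1573,.2568]),("w2",[.4418,-.2388,.2675])):
    im=cv2.cvtColor(cv2.imread(f"pics/{f}.png"),cv2.COLOR_BGR2RGB)
    o=dict(position=np.array(p),tool_rot=[1,0,0,0]); c=cam("wrist",o); h=cv2.cvtColor(im,cv2.COLOR_RGB2HSV)
    def ang(m,z):
        n,l,s,ce=cv2.connectedComponentsWithStats(m.astype(np.uint8)); i=1+s[1:,4].argmax()
        q=np.argwhere(l==i)[:,::-1]; P=np.array([w(c,t,z)[:2] for t in q.astype(float)]); vx,vy,x0,y0=cv2.fitLine(P.astype(np.float32),2,0,.01,.01).ravel()
        if vx>0: vx,vy=-vx,-vy
        return np.arctan2(vy,vx)%(2*np.pi),s[i],(x0,y0)
    box=np.zeros(im.shape[:2],bool); box[95:232,(320 if f=="w19" else 260):(510 if f=="w19" else 440)]=1
    y=ang((h[...,0]>=23)&(h[...,0]<=35)&(h[...,1]>150)&box,.06); g=ang((h[...,0]>=40)&(h[...,0]<=85)&(h[...,1]>100)&box,.06)
    arm=np.zeros_like(box); 
    if f=="w19": arm[160:200,370:412]=1
    else: arm[148:176,305:345]=1
    a=ang((im.max(2)<45)&arm,.071)
    print(f,"yellow",y,"green",g,"arm",a,"val",.9-(y[0]-a[0]),1.6-(g[0]-a[0]))
E
```

```text
w19 yellow (np.float32(3.3832483), array([415, 171,  15,  61, 342], dtype=int32), (np.float32(0.4341514), np.float32(-0.29503337))) green (np.float32(4.082858), array([433, 158,  56,  46, 436], dtype=int32), (np.float32(0.46221784), np.float32(-0.3427908))) arm (np.float32(2.6216242), array([375, 160,  37,  40, 475], dtype=int32), (np.float32(0.4659303), np.float32(-0.25092056))) val 0.13837588 0.13876617
w2 yellow (np.float32(3.3866389), array([350, 155,  19,  66, 350], dtype=int32), (np.float32(0.4317782), np.float32(-0.29374588))) green (np.float32(4.0851574), array([367, 142,  57,  45, 426], dtype=int32), (np.float32(0.46337557), np.float32(-0.34017918))) arm (np.float32(2.607282), array([316, 148,  25,  28, 295], dtype=int32), (np.float32(0.4682706), np.float32(-0.25080675))) val 0.12064302 0.12212455
```

The black sleeve is in the green tray. My lever estimate is about 0.13–0.16 rad, inside the band but near its edge, so I take a closer measurement.

```bash
python3 -m jog '{"dp":[[-20,100,40],[-20,100,95],[-20,100,95],[-20,100,95],[-20,100,95],[-20,100,95],[-20,100,95],[-20,100,95]],"delta_rot":[[0,0,0],[0,0,0],[0,0,0],[0,0,0],[0,0,0],[0,0,0],[0,0,0],[0,0,0]],"gripper":[0.3,0.3,0.3,0.3,0.3,0.3,0.3,0.3]}'
cat > lev.py <<'E'
from h import *
np.set_printoptions(precision=4,suppress=True)
from scipy.optimize import least_squares
im,c=snap("wrist","lev"); o=robot.get_obs(); print(o['position'])
h=cv2.cvtColor(im,cv2.COLOR_RGB2HSV)
def pts(m,z):
    n,l,s,ce=cv2.connectedComponentsWithStats(m.astype(np.uint8)); i=1+s[1:,4].argmax(); print(s[i])
    return np.array([w(c,t,z)[:2] for t in np.argwhere(l==i)[:,::-1].astype(float)])
def line(P):
    vx,vy,x0,y0=cv2.fitLine(P.astype(np.float32),2,0,.01,.01).ravel(); s=-1 if vx>0 else 1
    return np.arctan2(s*vy,s*vx)%(2*np.pi),np.array([x0,y0])
reg=np.zeros(im.shape[:2],bool); reg[60:235,200:460]=1
y=line(pts((h[...,0]>=23)&(h[...,0]<=35)&(h[...,1]>150)&reg,.06)); g=line(pts((h[...,0]>=40)&(h[...,0]<=85)&(h[...,1]>100)&reg,.06))
yaw_=((y[0])+(g[0]-.7))/2
A=np.array([[np.sin(y[0]),-np.cos(y[0])],[np.sin(g[0]),-np.cos(g[0])]]); H=np.linalg.solve(A,[A[0]@y[1],A[1]@g[1]]); print("marks",y[0],g[0],"pivot",H)
D=pts((im.max(2)<45)&reg,.074); r=np.linalg.norm(D-H,axis=1); 
for a,b in ((.028,.066),(.032,.05),(.045,.066)):
    Q=D[(r>a)&(r<b)]; t=line(Q); print(len(Q),"arm dir",t[0],"val",t[0]-yaw_+.9,"from pivot",(np.arctan2(*(t[1]-H)[::-1])%(2*np.pi))-yaw_+.9)
for v in (.1,.15,.2): th=yaw_-.9+v; print(v,proj(c,[[H[0]+.085*np.cos(th),H[1]+.085*np.sin(th),z] for z in (.116,.074)]).ravel())
m=(im.max(2)<45)
for q in range(100,236,5):
    x=np.where(m[q,200:460])[0]; print(q,(x.min()+200,x.max()+200,len(x)) if len(x) else '',end=' ')
E
python3 lev.py
```

```text
time: 56.55
position: [0.4434, -0.2569, 0.1639]
tool_rot: [1.0, 0.002, 0.001, 0.001]
ft_force: [1.0, 0.4, 0.2]
grip_width: 0.0565
grip_force: 0.0
[ 0.4433 -0.257   0.1637]
[344 166  22  69 537]
[368 149  78  62 804]
marks 3.3858993 4.0869865 pivot [ 0.5134 -0.2757]
[ 280  108   80  127 2773]
554 arm dir 2.6566486 val 0.17020571 from pivot 0.16475499
268 arm dir 2.6684647 val 0.18202174 from pivot 0.16380775
300 arm dir 2.6544044 val 0.16796148 from pivot 0.16579902
0.1 [285.6497 223.7388 290.4778 208.1042]
0.15 [290.3276 226.2886 294.4331 210.3012]
0.2 [295.1054 228.6075 298.4769 212.3009]
100  105 (np.int64(341), np.int64(341), 1) 110 (np.int64(334), np.int64(347), 14) 115 (np.int64(323), np.int64(354), 32) 120 (np.int64(321), np.int64(357), 37) 125 (np.int64(318), np.int64(359), 42) 130 (np.int64(318), np.int64(359), 42) 135 (np.int64(320), np.int64(360), 40) 140 (np.int64(323), np.int64(356), 34) 145 (np.int64(323), np.int64(351), 29) 150 (np.int64(321), np.int64(338), 18) 155 (np.int64(319), np.int64(332), 14) 160 (np.int64(316), np.int64(330), 15) 165 (np.int64(313), np.int64(328), 16) 170 (np.int64(311), np.int64(324), 14) 175 (np.int64(308), np.int64(322), 15) 180 (np.int64(305), np.int64(319), 15) 185 (np.int64(303), np.int64(317), 15) 190 (np.int64(300), np.int64(314), 15) 195 (np.int64(297), np.int64(311), 15) 200 (np.int64(295), np.int64(308), 14) 205 (np.int64(290), np.int64(306), 17) 210 (np.int64(287), np.int64(304), 18) 215 (np.int64(285), np.int64(303), 19) 220 (np.int64(283), np.int64(303), 21) 225 (np.int64(281), np.int64(302), 22) 230 (np.int64(282), np.int64(301), 20) 235 (np.int64(257), np.int64(378), 35)
```

The lever reads about 0.165, safely at idle. Now I swing it to the green mark.

```bash
python3 -m jog '{"dp":[[-5,-21,0],[-5,-21,0],[-5,-21,40],[-5,-21,80],[-5,-21,80],[-5,-21,80],[-5,-21,80],[-5,-21,80],[-5,-21,80],[-5,-21,80],[-5,-21,80],[-5,-21,80]],"delta_rot":[[0,0,0],[0,0,0],[0,0,0],[0,0,0],[0,0,0],[0,0,0],[0,0,0],[0,0,0],[0,0,0],[0,0,0],[0,0,0],[0,0,0]],"gripper":[0.3,0.3,0.3,0.3,0.3,-1,-1,-1,-1,-1,-1,-1]}' 20
python3 -m jog '{"dp":[[-5.1,11.5,0],[-8.4,23.8,0],[-9.9,36.5,0],[-9.5,49.2,0],[-7.2,61.7,0],[-3.1,73.7,0],[2.9,85,0],[10.3,95.3,0],[17.3,102.5,0],[25.1,108.8,0],[25.1,108.8,0],[25.1,108.8,0]],"delta_rot":[[0,0,0],[0,0,0],[0,0,0],[0,0,0],[0,0,0],[0,0,0],[0,0,0],[0,0,0],[0,0,0],[0,0,0],[0,0,0],[0,0,0]],"gripper":[-1,-1,-1,-1,-1,-1,-1,-1,-1,-1,-1,-1]}'
```

```text
time: 57.8
position: [0.4379, -0.2367, 0.0832]
tool_rot: [1.0, 0.001, 0.0, 0.0]
ft_force: [0.2, 0.3, 4.9]
grip_width: 0.0172
grip_force: 20.0
time: 59.0
position: [0.4625, -0.3447, 0.0826]
tool_rot: [1.0, 0.001, -0.0, -0.0]
ft_force: [-1.2, 1.1, 4.2]
grip_width: 0.0174
grip_force: 20.0
```

```bash
python3 -m jog '{"dp":[[0,0,0],[0,0,0],[0,0,0],[0,0,0],[0,0,-40],[0,0,-80],[-15,-40,-100],[-15,-40,-100],[-15,-40,-100],[-15,-40,-100]],"delta_rot":[[0,0,0],[0,0,0],[0,0,0],[0,0,0],[0,0,0],[0,0,0],[0,0,0],[0,0,0],[0,0,0],[0,0,0]],"gripper":[0.3,0.3,0.3,0.3,0.3,0.3,0.3,0.3,0.3,0.3]}'
python3 - <<'E'
from h import *
np.set_printoptions(precision=4,suppress=True)
im,c=snap("wrist","lev2"); print(robot.get_obs()['position'])
H=np.array([.5134,-.2757]); h=cv2.cvtColor(im,cv2.COLOR_RGB2HSV); reg=np.zeros(im.shape[:2],bool); reg[60:235,250:460]=1
def line(m,z,a,b):
    P=np.array([w(c,t,z)[:2] for t in np.argwhere(m&reg)[:,::-1].astype(float)]); r=np.linalg.norm(P-H,axis=1); P=P[(r>a)&(r<b)]
    vx,vy,x0,y0=cv2.fitLine(P.astype(np.float32),2,0,.01,.01).ravel(); s=-1 if vx>0 else 1
    return len(P),np.arctan2(s*vy,s*vx)%(2*np.pi),np.arctan2(y0-H[1],x0-H[0])%(2*np.pi)
print("yellow",line((h[...,0]>=23)&(h[...,0]<=35)&(h[...,1]>150),.06,.02,.2))
a=line(im.max(2)<45,.074,.028,.066); print("arm",a,"val",a[1]-3.386+.9,a[2]-3.386+.9)
b,s=snap("top")
for n in("white_1","blue_1","orange","green","black","jar","flask","weight","beaker","brush","driver"):
    for d in robot.search_frame(n,"top")[:2]: r=d['rect']; print(n,round(d['score'],2),np.round(r),w(s,((r[0]+r[2])/2,(r[1]+r[3])/2),.02)[:2])
E
```

```text
time: 60.0
position: [0.448, -0.3057, 0.1821]
tool_rot: [1.0, 0.001, 0.0, 0.0]
ft_force: [-0.3, 0.2, -1.1]
grip_width: 0.0565
grip_force: 0.0
[ 0.4479 -0.3058  0.1818]
yellow (507, np.float32(3.3933923), np.float64(3.3914596552690672))
arm (477, np.float32(4.070652), np.float64(4.077477188999813)) val 1.5846521 1.591477188999813
white_1 0.68 [354. 134. 372. 146.] [ 0.652 -0.065]
white_1 0.49 [330. 176. 363. 207.] [ 0.4853 -0.0063]
blue_1 0.54 [367. 122. 384. 130.] [ 0.6973 -0.108 ]
orange 0.47 [329. 176. 365. 207.] [ 0.484  -0.0089]
green 0.65 [289. 134. 300. 147.] [0.6559 0.1589]
green 0.65 [246. 191. 256. 202.] [0.4733 0.3048]
black 0.52 [383. 129. 398. 144.] [ 0.6613 -0.1553]
jar 0.78 [232. 133. 248. 156.] [0.6473 0.3398]
jar 0.66 [274. 120. 340. 162.] [0.6526 0.119 ]
flask 0.62 [438. 116. 460. 142.] [ 0.6832 -0.3504]
weight 0.41 [290. 232. 296. 242.] [0.3399 0.1689]
beaker 0.8 [218. 228. 240. 252.] [0.3342 0.378 ]
beaker 0.23 [387. 133. 399. 145.] [ 0.6532 -0.1634]
brush 0.92 [332. 208. 340. 249.] [0.3651 0.0297]
```

```bash
python3 - <<'E'
from h import *
b,s=snap("top"); h=cv2.cvtColor(b,cv2.COLOR_RGB2HSV); m=((h[...,0]>8)&(h[...,0]<20)&(h[...,1]>150)); m[:110]=0; m[165:]=0; m[:,:270]=0; m[:,420:]=0
q=np.argwhere(m)[:,::-1]; p=q.mean(0); print(len(q),p,w(s,p,.03)[:2])
if len(q)>20: print(robot.hand_in())
E
```

```text
151 [319.08609272 138.54966887] [0.65790833 0.07841229]
the job is handed in; nothing more can be done
None
```

The job is handed in: the lever was set to idle first; white, blue and black went fully down the pin and are in the green tray; orange and green hung up and are in the red tray (there was no yellow); and the lever now reads about 1.59, against 1.6 for the green ready mark.

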